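# Pin and clamp a stack of drilled turning blanks

### The arm

A 6-joint arm with a two-finger parallel gripper is mounted at the origin on the work surface. World frame = base frame: x ahead of the robot, y to its left, z up, the work surface at z = 0. Lengths are in m, angles in rad, forces in N, time in s.
With the tool pointing down it reaches from about 0.3 to 0.875 m from the base axis. Payload 6.4 kg.
Tool frame: the origin (TCP) lies at the very end of the fingers, on their centre line; the grasp point (between the pads) lies grasp_offset behind it (grasp_offset is the distance from the TCP to the grasp point, in m); z points along the fingers, y is the line along which they close (so a half turn about z gives the same grasp; the last joint's range is limited). The gripper opens to 85 mm and grips with 20 to 120 N. Pads are 22 mm wide; open, the fingers measure 114 mm over their backs; the gripper's body (76 mm by 85 mm) begins 54 mm behind the grasp point. The pads swing forward as they close: fully open they stand 13 mm farther back than shut.
Start: joints at [-0.206, 0.181, 1.607, -0, 1.354, -0.206], TCP at [0.575, 0, 0.231] pointing down, gripper open.
Joint ranges: [-2.99, 2.99], [-0.89, 2.07], [0.3, 2.58], [-1.14, 4.28], [0, 2.63], [-3.12, 3.12]. Speed limits (rad/s): [2.57, 2.57, 3.01, 3.14, 3.14, 3.14].

### API

Orientations are given as a 3x3 rotation matrix whose columns are the frame's x, y, z axes.
In Python, from bench import * gives the robot as it stands.
- The arm moves only by the tool move_arm, never from a script. Its argument "rows" is a list of rows, each an object of numbers: "claw": the opening, from 0 (shut) to 1 (fully open); "dx", "dy", "dz": the shift along the tool's x, y, z normalised to -1 to 1, where 1 is 2 cm; "yaw": the turn about the tool's z normalised to -1 to 1, where 1 is 4 degrees. In form: [{"claw": .., "dx": .., "dy": .., "dz": .., "yaw": ..}, ...]. A call has 1 to 10 rows; each row shifts and turns the commanded pose from where the row before left it, along the tool's axes as they then stand; what a row does not reach is not made up. A row lasts 1/10 s, in which the tool goes at most 50 mm and 8.59 degrees, less where a joint would pass 70% of its speed; a pose out of reach is approached as far as the arm can. A call with a number of a shift or a turn outside -1 to 1 is refused whole. A call with a gripper value outside its range is refused whole. The fingers move at their own pace and stop on an object; "squeeze" is the grip in N (left out, the last holds). Time passes only in rows, so rows that do not move let the fingers close. It gives the time, the measured TCP pose, the force, the opening and the grip force at its end, in the units of the state.
- get_obs(): the state, without advancing time (a new reading comes with each control period).
- snapshot(name): name is "scene" or "side" or "wrist"; returns a dict with "color" (480x640x3 uint8, red, green, blue), "fx", "fy", "cx", "cy" (pixels), "view" (4x4, takes a point from world to camera coordinates); the wrist camera has in their place "hand_eye" (4x4, takes a point from camera to tool coordinates, whose origin is the TCP and whose axes are the flange's). Camera axes: x right, y up, looking along -z (the intrinsics and any distortion apply to the point x, -y, -z); pixel columns grow to the right and rows downward; lengths in m; the calibration is good to about 2 mm. The wrist camera is an equidistant fisheye: a pixel r from the principal point sees the ray r / f radians off the axis. A picture is of the moment at which its call begins: read the wrist's pose just before it. There is no depth.
- finish_job(): hands the job in; it is judged then, once.
Trained networks look in a picture, given as the dict that the camera call returned (one of the last four; its "shot" number tells which), for a name from the list of things; names that differ only in an ending like _2 or _b are one class to them, and where a whole thing is asked for, a point or a joint stands for the part that bears it (a point fixed in the world has none). Each returns a list of dicts, best first, with "p" (0 to 1); they miss things now and then, are a little off and sometimes report something else, mostly with a low value. They report only what shows in the picture. A call takes as long as a camera call. They do not tell look-alikes from the thing itself.
- boxes_of(picture, query): "extent" ([left, top, right, bottom] in pixels, round what is visible of it).
- spot_point(picture, query): "position" ([column, row] in pixels: a listed point, or the origin of a listed thing).
The state is a dict: "t": time; "joint_pos": joint angles; "qd": joint speeds; "joint_torque": joint torques, N m; "ee_pos": TCP position; "orientation": TCP orientation; "force": force on the tool from outside, world axes, zero at the start; "ft_torque": the same for the moment, N m; "grip_width": finger opening in m; "finger_force": force on a finger pad.
Only numpy, scipy, OpenCV 4.12 (cv2) and the standard library are available. Lean on these libraries where they do the work, as an engineer would, in place of code of your own. Each camera call takes 0.05 s, during which the arm holds its last target. There are 200 camera calls.

### The job

Make up the lamination in the clamping jig: stack every drilled square blank that lies on the bench in the jig, flat on one another with their holes over the bore in the base, then take the steel pin from its block and push it down through all the blanks until it is fully home in the base. With the pin home, slide the jaw firmly up against the stack so that it presses the blanks against the fence, and last of all set the timer to 50 minutes: each click is 10 minutes, counted clockwise from the long off mark. Leave the bowls, the beaker and the tool pot where they stand.

Things in the scene. Friction and masses are not known exactly. Their poses are not given: they have to be found in the camera images.
- jig: laminating jig, fixed: plywood slab 25 mm thick, x -185 to +75, y -55 to +55 mm. Origin at bench level under the bore; z up, x to the fence. Bore 14 mm wide, 18 deep, floor 7 mm above bench. Fence 76 mm wide, face at x = +32, top 85 mm above bench. Blanks belong on the slab between fence and jaw, sides parallel to the fence. Jaw rails 12 mm high, x -181 to -36 mm
- jig_bore (a point): centre of the mouth of the jig's bore, on the slab's top face, 25 mm above the bench
- jaw (a joint): sliding clamp jaw, travel along jig x in m: 0 open (starts 0 to 0.02), grows towards the fence, end stop 0.047. Its wooden face (60 mm wide, 28 to 85 mm above the bench) is at jig x = -0.072 + value. Pressed on blanks that lie against the fence it stops at about 0.044. Friction 3 N; stays where left
- jaw_grip (a point): point to grip on the jaw's black upright grip, 70 mm above the bench and 83 mm behind the jaw's face; the grip is 16 mm thick along the jig's x, 32 mm wide along y, its top 85 mm above the bench, standing on a carriage whose top is 39 mm above the bench
- blank1: drilled square wooden blank 60 x 60 mm, 18 mm thick, 50 g, with a 16 mm hole through its centre; lies flat on the bench at the start. Origin: the blank's centre (9 mm above its underside); z along the hole, x and y parallel to its sides. Both faces are alike and either may lie up. 3 or 4 blanks are present, alike but for the timber; the order in the stack is free
- blank2: drilled square wooden blank 60 x 60 mm, 18 mm thick, 50 g, with a 16 mm hole through its centre; lies flat on the bench at the start. Origin: the blank's centre (9 mm above its underside); z along the hole, x and y parallel to its sides. Both faces are alike and either may lie up. 3 or 4 blanks are present, alike but for the timber; the order in the stack is free
- blank3: drilled square wooden blank 60 x 60 mm, 18 mm thick, 50 g, with a 16 mm hole through its centre; lies flat on the bench at the start. Origin: the blank's centre (9 mm above its underside); z along the hole, x and y parallel to its sides. Both faces are alike and either may lie up. 3 or 4 blanks are present, alike but for the timber; the order in the stack is free
- blank4: drilled square wooden blank 60 x 60 mm, 18 mm thick, 50 g, with a 16 mm hole through its centre; lies flat on the bench at the start. Origin: the blank's centre (9 mm above its underside); z along the hole, x and y parallel to its sides. Both faces are alike and either may lie up. 3 or 4 blanks are present, alike but for the timber; the order in the stack is free
- pin: steel stack pin, 180 mm long, 160 g, starts upright in its block: 12 mm thick with a 10 mm long conical nose (6 mm across at the end), and a knurled head 18 mm thick from 132 to 180 mm above the tip. Origin at the centre of the tip, z up towards the head
- pin_tip (a point): centre of the pin's tip (the pin's origin)
- pin_head (a point): point to grip on the pin's head, on its axis 156 mm above the tip
- pin_block: wooden block 130 x 80 x 60 mm (x, y, z), fixed; origin at the centre of its underside. The pin stands in a 14 mm hole, 45 mm deep, at its x = -35 mm, y = 0; two fixed short punches 12 mm thick stand at x = +45 mm, y = +-20 mm and reach 107 mm above the bench
- block_bore (a point): centre of the mouth of the pin's hole in the block, 60 mm above the bench
- timer: grey bench timer, fixed, 140 x 130 x 64 mm (x, y, z); origin at the centre of its underside. On its top is the dial, with twelve white marks round it 30 degrees apart; the long mark (off) is on the -x side, where the black display panel is
- dial (a joint): angle of the timer's dial in rad: 0 with its white pointer at the long off mark, growing clockwise from above. A detent every 0.5236 rad (one click, 10 minutes); let go between clicks it springs to the nearest; 50 minutes is 2.618. Stops at 0 and at eleven clicks. A click takes about 0.1 N m. Starts at off, one or two clicks
- dial_grip (a point): point to grip on the dial's axis, 88 mm above the bench. The grip is a black bar 62 mm long, 15 mm thick, from 72 to 100 mm above the bench, on a round skirt 76 mm wide whose top is 72 mm above the bench
- dial_mark (a point): end of the dial's white pointer, on the skirt 34 mm from the axis; the grip bar lies along the line from here to the axis
- bowl: dark wooden bowl 112 mm wide, 46 mm high, a bystander; origin at the centre of its underside
- bowl2: second wooden bowl, of the same size, a bystander; origin at the centre of its underside
- beaker: plastic beaker 68 mm wide, 62 mm high, a bystander; origin at the centre of its underside
- tool_pot: white pot 72 mm wide, 105 mm high, with pens that reach 183 mm high, a bystander; origin at the centre of its underside
Mind the look-alikes: they are no part of the job. Leave any purple look-alike of the blank1 alone.

How it is judged:
By the outcome, as a careful person would: the job done as asked, in the order asked, and still so for the second after the job is handed in, with the robot touching nothing.
Of blank1, blank2, blank3, blank4 only 3 to 4 are there at a start; the rules pass over those that are not, and their reading is None.
At some moment in a run one of blank1, blank2, blank3, blank4 may be knocked a few centimetres aside while the robot is not near it.
It also fails if it takes over 210 s, if anything falls off the work surface, if the arm or the gripper's body presses on something with over 40 N, if the wrist force passes 120 N, or if a joint passes its speed limit or range.

## Working session

There is one attempt and no reset: what is moved stays moved. The work goes in short steps, Python scripts to look and compute and a tool call to move; the robot and the scene stay as the last step left them, time stands still between calls to the robot, and variables do not carry over. Pictures are saved under pics/ and viewed, at most 14 in all, crops included, and the job is handed in when it is done.

Besides the shell and the picture viewer there is one more tool, called after "Emit:" as name([rows], argument=value, ...), one row to a line, values as JSON. move_arm: Moves the arm, as the interface text tells. Scaled input: -1 to 1 covers 2 cm each way for a shift and 4 degrees each way for a turn. Its arguments: {"type":"object","properties":{"rows":{"type":"array","items":{"type":"object","properties":{"claw":{"type":"number"},"dx":{"type":"number","minimum":-1,"maximum":1},"dy":{"type":"number","minimum":-1,"maximum":1},"dz":{"type":"number","minimum":-1,"maximum":1},"yaw":{"type":"number","minimum":-1,"maximum":1}}}},"squeeze":{"type":"number"}},"required":["rows"]}

```bash
ls; mkdir -p pics; python3 - <<'E'
from bench import *
import cv2,numpy as np
o=get_obs();print({k:np.round(v,3).tolist() for k,v in o.items()})
for n in ["scene","side","wrist"]:
    s=snapshot(n);cv2.imwrite(f"pics/{n}0.png",s["color"][:,:,::-1])
    print(n,{k:np.round(v,3).tolist() if k!='color' else 0 for k,v in s.items()})
    for q in ["jig_bore","jaw_grip","blank1","pin_head","block_bore","dial_grip","dial_mark","bowl","beaker","tool_pot","timer","jig","pin_block"]:
        print(q,[(np.round(d["position"]).tolist(),round(d["p"],2)) for d in spot_point(s,q)][:7])
E
```

```text
pics
{'t': 0.0, 'joint_pos': [-0.206, 0.182, 1.608, 0.0, 1.354, -0.206], 'qd': [0.0, -0.001, 0.001, -0.002, 0.0, -0.0], 'joint_torque': [0.0, -44.487, -35.134, -0.0, 0.009, 0.0], 'ee_pos': [0.574, 0.0, 0.23], 'orientation': [[0.0, 1.0, -0.002], [1.0, -0.0, 0.0], [0.0, -0.002, -1.0]], 'force': [-0.399, -0.216, 0.538], 'ft_torque': [0.044, 0.028, -0.024], 'finger_force': 0.0, 'grip_width': 0.086}
scene {'color': 0, 'fx': 475.999, 'fy': 475.999, 'cx': 321.795, 'cy': 240.801, 'view': [[-0.062, 0.998, -0.008, 0.083], [-0.739, -0.041, 0.673, 0.326], [0.671, 0.048, 0.74, -1.596], [0.0, 0.0, 0.0, 1.0]], 'shot': 1}
jig_bore [([332.0, 292.0], 0.69), ([246.0, 229.0], 0.42)]
jaw_grip [([322.0, 236.0], 0.74)]
blank1 [([491.0, 276.0], 0.97), ([391.0, 265.0], 0.83), ([442.0, 278.0], 0.73), ([412.0, 235.0], 0.68), ([211.0, 282.0], 0.56)]
pin_head [([197.0, 225.0], 0.5), ([239.0, 209.0], 0.43)]
block_bore [([202.0, 257.0], 0.94)]
dial_grip [([241.0, 210.0], 0.74)]
dial_mark [([252.0, 206.0], 0.92), ([212.0, 279.0], 0.43)]
bowl [([429.0, 335.0], 0.85), ([193.0, 222.0], 0.66), ([251.0, 334.0], 0.37)]
b
[... 969 characters left out ...]
.0, 326.0], 0.43), ([414.0, 338.0], 0.36)]
pin_block [([414.0, 337.0], 0.7), ([224.0, 264.0], 0.38)]
wrist {'color': 0, 'fx': 371.648, 'fy': 371.648, 'cx': 317.693, 'cy': 248.571, 'hand_eye': [[-0.001, 0.96, 0.281, 0.072], [1.0, 0.001, 0.001, -0.0], [0.0, 0.281, -0.96, -0.144], [0.0, 0.0, 0.0, 1.0]], 'shot': 3}
jig_bore [([385.0, 236.0], 0.94)]
jaw_grip [([221.0, 277.0], 0.94)]
blank1 [([164.0, 30.0], 0.96), ([268.0, 86.0], 0.83), ([202.0, 412.0], 0.57)]
pin_head [([221.0, 278.0], 0.32)]
block_bore [([221.0, 278.0], 0.16)]
dial_grip []
dial_mark []
bowl [([460.0, 24.0], 0.58)]
beaker []
tool_pot []
timer [([203.0, 412.0], 0.93)]
jig [([381.0, 230.0], 0.98)]
pin_block [([379.0, 232.0], 0.49)]
```

View pics/scene0.png

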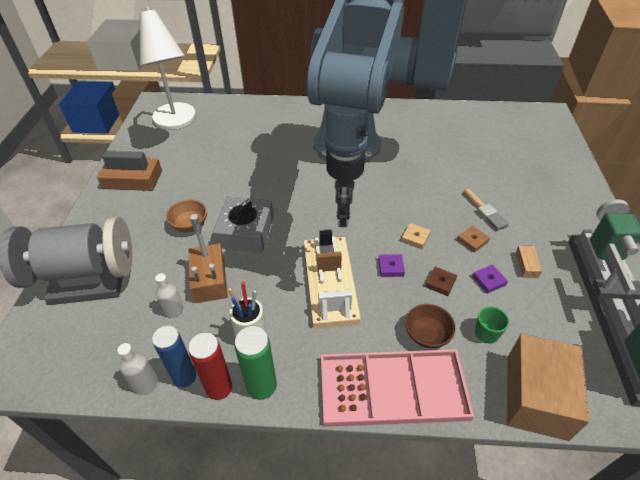

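View pics/side0.png

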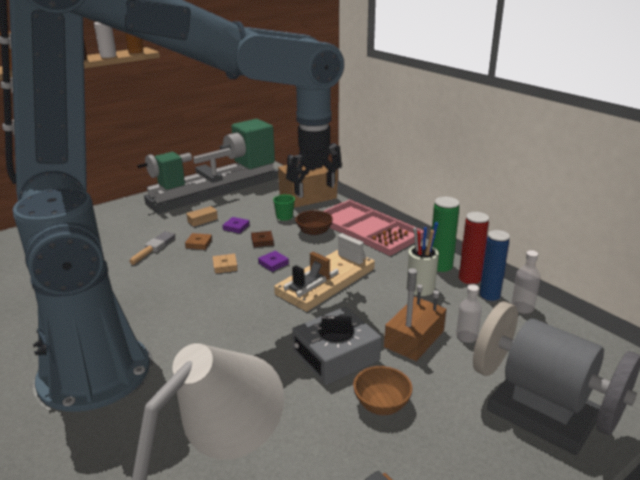

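View pics/wrist0.png

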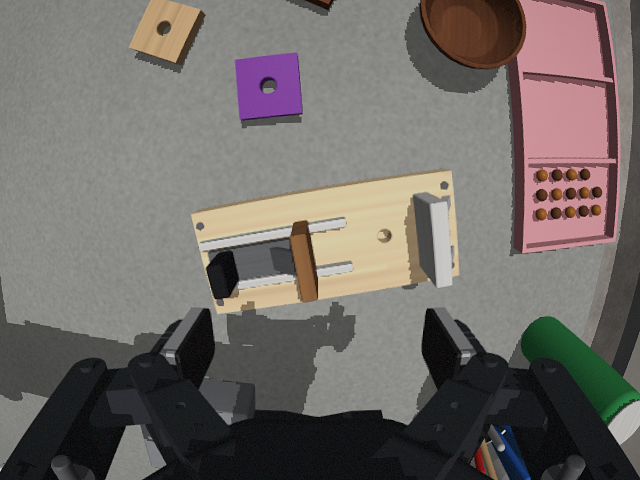

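```bash
cat > h.py <<'E'
from bench import *
import bench,cv2,numpy as np
from scipy.optimize import least_squares
def rays(s,o,px):
    px=np.atleast_2d(np.array(px,float)); u=(px[:,0]-s["cx"])/s["fx"]; v=(px[:,1]-s["cy"])/s["fy"]
    if "view" in s:
        d=np.stack([u,-v,-np.ones_like(u)],1); M=np.linalg.inv(np.array(s["view"]))
    else:
        r=np.hypot(u,v); k=np.where(r<1e-9,1,np.sin(r)/np.maximum(r,1e-9))
        d=np.stack([u*k,-v*k,-np.cos(r)],1); T=np.eye(4); T[:3,:3]=o["orientation"]; T[:3,3]=o["ee_pos"]
        M=T@np.array(s["hand_eye"])
    return M[:3,3],d@M[:3,:3].T
def onz(s,o,px,z):
    c,d=rays(s,o,px); return c+d*((z-c[2])/d[:,2])[:,None]
def proj(s,o,P):
    P=np.atleast_2d(P)
    if "view" in s: M=np.array(s["view"])
    else:
        T=np.eye(4); T[:3,:3]=o["orientation"]; T[:3,3]=o["ee_pos"]; M=np.linalg.inv(T@np.array(s["hand_eye"]))
    p=P@M[:3,:3].T+M[:3,3]; x,y,z=p[:,0],-p[:,1],-p[:,2]
    if "view" in s: u,v=x/z,y/z
    else:
        h=np.hypot(x,y); th=np.arctan2(h,z); k=np.where(h<1e-9,0,th/np.maximum(h,1e-9)); u,v=x*k,y*k
    return np.stack([s["cx"]+s["fx"]*u,s["cy"]+s["fy"]*v],1)
def tri(obs): # list of (s,o,pixel) -> point, rms miss
    A=np.zeros((3,3));b=np.zeros(3);R=[]
    for s,o,p in obs:
        c,d=rays(s,o,p);d=d[0]/np.linalg.norm(d[0]);Q=np.eye(3)-np.outer(d,d);A+=Q;b+=Q@c;R.append((c,Q))
    x=np.linalg.solve(A,b);return x,max(np.linalg.norm(Q@(x-c)) for c,Q in R)
def ortho(s,o,z,x0,x1,y0,y1,res=0.0005): # top view; row 0 = y1, col 0 = x0
    nx,ny=int((x1-x0)/res),int((y1-y0)/res); X,Y=np.meshgrid(x0+np.arange(nx)*res,y1-np.arange(ny)*res)
    p=proj(s,o,np.stack([X.ravel(),Y.ravel(),np.full(X.size,z)],1)).astype(np.float32)
    return cv2.remap(s["color"],p[:,0].reshape(ny,nx),p[:,1].reshape(ny,nx),cv2.INTER_LINEAR)
def shot(name):
    o=get_obs();return snapshot(name),o
def best(s,q,k=0):
    L=spot_point(s,q);return [(np.array(d["position"]),d["p"]) for d in L]
def togo(o,P): # shift to world TCP target in tool axes, units of 2 cm
    return np.round(np.array(o["orientation"]).T@(np.array(P)-o["ee_pos"])/0.02,2)
E
python3 - <<'E'
from h import *
print([n for n in dir(bench) if n[0]!='_'], getattr(bench,'grasp_offset',None))
S=[shot("scene"),shot("side")]
W=shot("wrist")
import itertools
P={"light":((416,236),(225,263)),"brown":((473,238),(198,241)),"dark":((441,281),(260,237)),
 "purpA":((391,265),(275,258)),"bore":((332,292),(344,264)),"jawgrip":((324,237),(297,273)),"pinhead":((197,225),(410,283)),"blockbore":((202,257),(410,324)),"dialgrip":((241,210),(334,324)),"mark":((252,206),(319,328))}
for k,(a,b) in P.items():
    x,e=tri([(*S[0],a),(*S[1],b)]);print(k,x.round(3),round(e,4))
for k,p,z in [("light",(164,28),.018),("purp",(268,86),.018),("bore",(385,236),.025),("jg",(221,277),.07)]: print(k,onz(*W,p,z).round(4))
E
```

```text
['Unreachable', 'boxes_of', 'finish_job', 'get_obs', 'grasp_offset', 'snapshot', 'spot_point'] 0.0187
light [0.421 0.2   0.008] 0.001
brown [0.421 0.353 0.009] 0.0007
dark [0.57  0.254 0.011] 0.0032
purpA [0.533 0.127 0.016] 0.001
bore [ 0.642 -0.024  0.03 ] 0.0067
jawgrip [ 0.489 -0.044  0.067] 0.003
pinhead [ 0.559 -0.341  0.163] 0.0007
blockbore [ 0.567 -0.346  0.058] 0.0018
dialgrip [ 0.419 -0.271  0.083] 0.0015
mark [ 0.394 -0.249  0.072] 0.0011
light [[0.4199 0.1995 0.018 ]]
purp [[0.5277 0.1281 0.018 ]]
bore [[ 0.6408 -0.0174  0.025 ]]
jg [[ 0.4879 -0.0435  0.07  ]]
```

Emit:
move_arm([
  {"claw":1,"dx":1,"dy":-0.5},
  {"dx":1,"dy":-0.5},
  {"dx":1,"dy":-0.5},
  {"dx":1,"dy":-0.5},
  {"dx":1,"dy":-0.5},
  {"dx":1,"dy":-0.5},
  {"dx":1,"dy":-0.5},
  {"dx":1,"dy":-0.5},
  {"dx":1,"dy":-0.5},
  {"dx":1,"dy":-0.5},
])

```text
schema error: expected keys claw, dx, dy, dz, yaw
```

Emit:
move_arm([
  {"claw":1},
  {"claw":1},
])

```text
schema error: expected keys claw, dx, dy, dz, yaw
```

```bash
cat >> h.py <<'E'
def blankfit(s,o,c,name=None,z=0.018):
    """top face square near c=(x,y) -> centre, yaw(deg, mod 90)"""
    h=0.06;im=ortho(s,o,z,c[0]-h,c[0]+h,c[1]-h,c[1]+h)
    lab=cv2.cvtColor(im,cv2.COLOR_RGB2HSV); m=((lab[:,:,1]>70)&(lab[:,:,2]>25)).astype(np.uint8)
    m=cv2.morphologyEx(m,cv2.MORPH_CLOSE,np.ones((45,45)));m=cv2.morphologyEx(m,cv2.MORPH_OPEN,np.ones((15,15)))
    C,_=cv2.findContours(m,cv2.RETR_EXTERNAL,cv2.CHAIN_APPROX_NONE);C=max(C,key=cv2.contourArea)
    (u,v),(w,hh),a=cv2.minAreaRect(C)
    if name: 
        vis=im.copy();cv2.drawContours(vis,[C],-1,(255,0,0),1);cv2.imwrite(f"pics/{name}.png",vis[:,:,::-1])
    return np.array([c[0]-h+u*.0005,c[1]+h-v*.0005]),(-a+45)%90-45,(w*.5,hh*.5)
E
python3 - <<'E'
from h import *
W=shot("wrist");print(W[1]["ee_pos"],W[1]["orientation"])
cv2.imwrite("pics/wrist1.png",W[0]["color"][:,:,::-1])
L=best(W[0],"blank1");print(L)
for p,q in L:
    c=onz(*W,p,.018)[0];print(c.round(4),q, blankfit(*W,c[:2],f"b{int(c[0]*1000)}"))
ims=[]
E
ls pics; python3 -c "
import cv2,glob,numpy as np
L=sorted(glob.glob('pics/b*.png'));print(L);a=[cv2.imread(f) for f in L][:6];b=cv2.imread('pics/wrist1.png')
t=np.zeros((240,720,3),'u1')
for i,x in enumerate(a[:3]): t[:,240*i:240*i+240]=x
t2=np.zeros((240,720,3),'u1')
for i,x in enumerate(a[3:6]): t2[:,240*i:240*i+240]=x
cv2.imwrite('pics/mont1.png',np.vstack([t,t2]))"
```

```text
[5.75004315e-01 1.07508419e-05 2.31273255e-01] [[ 2.70768680e-05  9.99999999e-01 -2.69087538e-05]
 [ 1.00000000e+00 -2.70770249e-05 -5.83010920e-06]
 [-5.83083780e-06 -2.69085960e-05 -1.00000000e+00]]
[(array([168.1,  29.6]), 0.97), (array([268.7,  87.2]), 0.6)]
[0.4246 0.197  0.018 ] 0.97 (array([0.42223742, 0.19821437]), -24.537729263305664, (68.17716217041016, 61.84889602661133))
[0.5284 0.1269 0.018 ] 0.6 (array([0.52755497, 0.12861196]), 4.467155456542969, (61.54683303833008, 60.81468963623047))
b424.png
b528.png
scene0.png
side0.png
wrist0.png
wrist1.png
['pics/b424.png', 'pics/b528.png']
```

View pics/mont1.png

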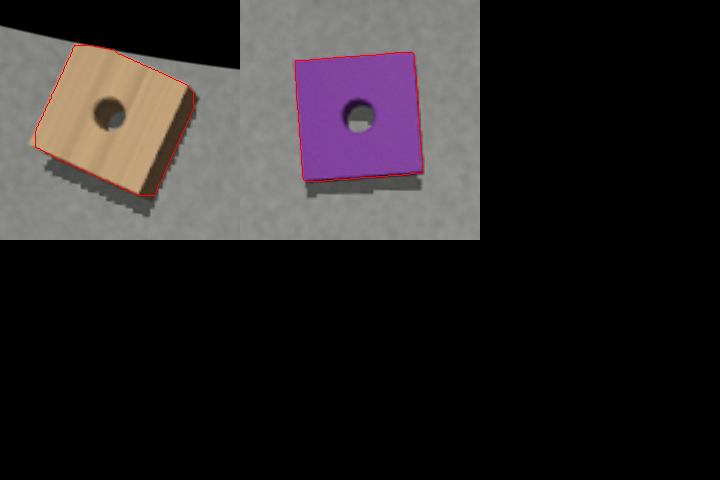

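The montage shows the fit tight on the purple look-alike, with the light blank cut by the frame edge. The moves were refused because every row needs all five keys, so I'll send them again.

Emit:
move_arm([
  {"claw":1,"dx":1,"dy":-0.5,"dz":0,"yaw":0},
  {"claw":1,"dx":1,"dy":-0.5,"dz":0,"yaw":0},
  {"claw":1,"dx":1,"dy":-0.5,"dz":0,"yaw":0},
  {"claw":1,"dx":1,"dy":-0.5,"dz":0,"yaw":0},
  {"claw":1,"dx":1,"dy":-0.5,"dz":0,"yaw":0},
  {"claw":1,"dx":1,"dy":-0.5,"dz":0,"yaw":0},
  {"claw":1,"dx":1,"dy":-0.5,"dz":0,"yaw":0},
  {"claw":1,"dx":1,"dy":-0.5,"dz":0,"yaw":0},
  {"claw":1,"dx":1,"dy":-0.5,"dz":0,"yaw":0},
  {"claw":1,"dx":1,"dy":-0.5,"dz":0,"yaw":0},
])

```text
t: 3.35
ee_pos: [0.4746, 0.2008, 0.2314]
orientation: [[0.0, 1.0, 0.0], [1.0, -0.0, 0.0], [0.0, 0.0, -1.0]]
force: [0.3, -0.8, -0.4]
grip_width: 0.0854
finger_force: 0.0
```

Emit:
move_arm([
  {"claw":1,"dx":0,"dy":0,"dz":0,"yaw":0},
  {"claw":1,"dx":0,"dy":0,"dz":0,"yaw":0},
])

```text
t: 3.55
ee_pos: [0.475, 0.2001, 0.2314]
orientation: [[-0.001, 1.0, 0.0], [1.0, 0.001, -0.0], [-0.0, 0.0, -1.0]]
force: [0.5, -0.8, 0.1]
grip_width: 0.0857
finger_force: 0.0
```

```bash
rm pics/b*.png; python3 - <<'E'
from h import *
W=shot("wrist");print(W[1]["ee_pos"],W[1]["joint_pos"])
cv2.imwrite("pics/wrist1.png",W[0]["color"][:,:,::-1])
L=best(W[0],"blank1");im=[]
for p,q in L:
    c=onz(*W,p,.018)[0];print(p,c.round(4),round(q,2), blankfit(*W,c[:2],"b"));im.append(cv2.imread("pics/b.png"))
    x,e=tri([]) if 0 else (0,0)
im=(im+[im[0]*0]*6)[:6]
cv2.imwrite("pics/mont2.png",np.vstack([np.hstack(im[:3]),np.hstack(im[3:])]))
E
```

```text
[0.47504477 0.20010606 0.23139859] [ 1.68354515e-01  4.65721687e-02  1.75481288e+00 -3.92170338e-04
  1.33984180e+00  1.67166733e-01]
[260.5 217.1] [0.4183 0.2001 0.018 ] 0.93 (array([0.41961641, 0.20011293]), -24.65589714050293, (60.504215240478516, 63.461631774902344))
[363.2 281.3] [0.5219 0.1324 0.018 ] 0.7 (array([0.52683368, 0.1310549 ]), 4.23638916015625, (65.54265594482422, 60.90719985961914))
[258.5  59.9] [0.4184 0.3547 0.018 ] 0.6 (array([0.4220685, 0.3528416]), 42.82525634765625, (63.29861831665039, 60.767391204833984))
[400.3  44.8] [0.5541 0.3719 0.018 ] 0.6 (array([0.55547059, 0.37320623]), 28.810791015625, (61.116065979003906, 64.5333023071289))
[411.1 163.6] [0.5657 0.254  0.018 ] 0.56 (array([0.56979527, 0.25229528]), -26.13100242614746, (62.760555267333984, 60.295867919921875))Traceback (most recent call last):
  File "<stdin>", line 9, in <module>
    return _nx.concatenate(arrs, 0, dtype=dtype, casting=casting)
           ~~~~~~~~~~~~~~~^^^^^^^^^^^^^^^^^^^^^^^^^^^^^^^^^^^^^^^
ValueError: all the input array dimensions except for the concatenation axis must match exactly, but along dimension 1, the array at index 0 has size 719 and the array at index 1 has size 718
```

Emit:
move_arm([
  {"claw":1,"dx":0,"dy":0,"dz":0.4,"yaw":-1},
  {"claw":1,"dx":0,"dy":0,"dz":0.4,"yaw":-1},
  {"claw":1,"dx":0,"dy":0,"dz":0.4,"yaw":-1},
  {"claw":1,"dx":0,"dy":0,"dz":0.4,"yaw":-1},
  {"claw":1,"dx":0,"dy":0,"dz":0.4,"yaw":-1},
  {"claw":1,"dx":0,"dy":0,"dz":0.4,"yaw":-1},
  {"claw":1,"dx":0,"dy":0,"dz":0.4,"yaw":-1},
  {"claw":1,"dx":0,"dy":0,"dz":0.4,"yaw":-1},
  {"claw":1,"dx":0,"dy":0,"dz":0.4,"yaw":-1},
  {"claw":1,"dx":0,"dy":0,"dz":0.4,"yaw":-1},
])

```text
t: 4.65
ee_pos: [0.4756, 0.199, 0.1509]
orientation: [[-0.644, 0.765, 0.0], [0.765, 0.644, -0.0], [-0.0, -0.0, -1.0]]
force: [-0.2, 1.1, 0.7]
grip_width: 0.0852
finger_force: 0.0
```

Emit:
move_arm([
  {"claw":1,"dx":0,"dy":0,"dz":0,"yaw":-1},
  {"claw":1,"dx":0,"dy":0,"dz":0,"yaw":-1},
  {"claw":1,"dx":0,"dy":0,"dz":0,"yaw":-1},
  {"claw":1,"dx":0,"dy":0,"dz":0,"yaw":-1},
  {"claw":1,"dx":0,"dy":0,"dz":0,"yaw":-1},
  {"claw":1,"dx":0,"dy":0,"dz":0,"yaw":-1},
  {"claw":1,"dx":0,"dy":0,"dz":0,"yaw":-0.33},
  {"claw":1,"dx":0,"dy":0,"dz":0,"yaw":0},
])

```text
t: 5.45
ee_pos: [0.4754, 0.1994, 0.1512]
orientation: [[-0.908, 0.419, -0.0], [0.419, 0.908, -0.0], [-0.0, -0.0, -1.0]]
force: [0.4, -0.6, 0.2]
grip_width: 0.0854
finger_force: 0.0
```

```bash
python3 - <<'E'
from h import *
W=shot("wrist");o=W[1];print(o["ee_pos"],o["joint_pos"])
cv2.imwrite("pics/wrist2.png",W[0]["color"][:,:,::-1])
c,a,sz=blankfit(*W,(0.4196,0.2001),"fit2");print(c,a,sz)
y=np.array(o["orientation"])[:,1];print("tool y ang",np.degrees(np.arctan2(y[1],y[0])))
print("units",togo(o,[*c,0.001]))
L=best(W[0],"jig_bore")+best(W[0],"jaw_grip");print(L)
E
python3 -c "
import cv2,numpy as np
a=cv2.imread('pics/wrist2.png');b=cv2.imread('pics/fit2.png');a[:b.shape[0],-b.shape[1]:]=b;cv2.imwrite('pics/v2.png',a)"
```

```text
[0.47537368 0.19937864 0.15124893] [ 1.66656004e-01  1.37696271e-01  1.82901307e+00 -1.40715001e-04
  1.17492791e+00 -9.71568188e-01]
[0.41898995 0.19917174] -24.567171096801758 (59.97334671020508, 60.402099609375)
tool y ang 65.21855129741115
units [ 2.56 -1.19  7.51]
[]
```

View pics/v2.png

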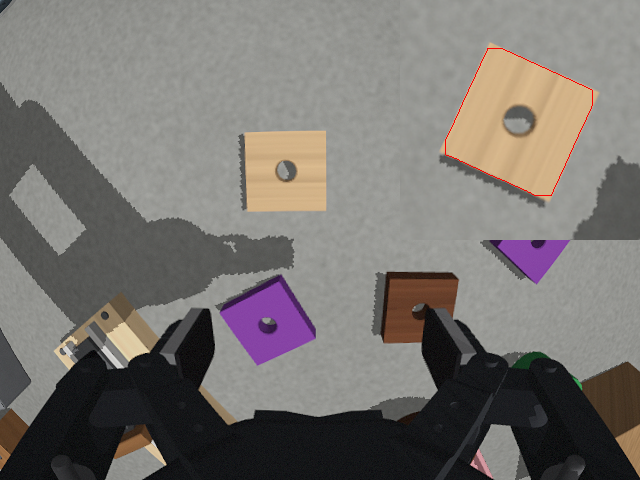

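The light blank is at (285,170), square with the tool, and the fit measures 60.0 x 60.4 mm. I'll grasp it.

Emit:
move_arm([
  {"claw":1,"dx":0.64,"dy":-0.3,"dz":0,"yaw":0},
  {"claw":1,"dx":0.64,"dy":-0.3,"dz":0.5,"yaw":0},
  {"claw":1,"dx":0.64,"dy":-0.3,"dz":1,"yaw":0},
  {"claw":1,"dx":0.64,"dy":-0.3,"dz":1,"yaw":0},
  {"claw":1,"dx":0,"dy":0,"dz":1,"yaw":0},
  {"claw":1,"dx":0,"dy":0,"dz":1,"yaw":0},
  {"claw":1,"dx":0,"dy":0,"dz":1,"yaw":0},
  {"claw":0.85,"dx":0,"dy":0,"dz":1,"yaw":0},
  {"claw":0.85,"dx":0,"dy":0,"dz":1,"yaw":0},
  {"claw":0.85,"dx":0,"dy":0,"dz":0,"yaw":0},
])

```text
t: 6.6
ee_pos: [0.4163, 0.1991, -0.0009]
orientation: [[-0.908, 0.418, -0.005], [0.418, 0.908, -0.001], [0.004, -0.003, -1.0]]
force: [0.1, 0.2, 0.3]
grip_width: 0.0723
finger_force: 0.0
```

Emit:
move_arm([
  {"claw":0.5,"dx":0,"dy":0,"dz":0,"yaw":0},
  {"claw":0.5,"dx":0,"dy":0,"dz":0,"yaw":0},
  {"claw":0.5,"dx":0,"dy":0,"dz":0,"yaw":0},
  {"claw":0.5,"dx":0,"dy":0,"dz":0,"yaw":0},
  {"claw":0.5,"dx":0,"dy":0,"dz":0,"yaw":0},
], squeeze=30)

```text
t: 7.1
ee_pos: [0.4188, 0.1997, 0.0018]
orientation: [[-0.909, 0.418, 0.001], [0.418, 0.909, 0.0], [-0.001, 0.001, -1.0]]
force: [0.3, -1.3, -0.7]
grip_width: 0.0593
finger_force: 33.5
```

Emit:
move_arm([
  {"claw":0.5,"dx":0,"dy":0,"dz":-1,"yaw":0},
  {"claw":0.5,"dx":0,"dy":0,"dz":-1,"yaw":-1},
  {"claw":0.5,"dx":0,"dy":0,"dz":-1,"yaw":-1},
  {"claw":0.5,"dx":0,"dy":0,"dz":-1,"yaw":-1},
  {"claw":0.5,"dx":0,"dy":0,"dz":-1,"yaw":-1},
  {"claw":0.5,"dx":0,"dy":0,"dz":-1,"yaw":-1},
  {"claw":0.5,"dx":0,"dy":0,"dz":-1,"yaw":-1},
  {"claw":0.5,"dx":0,"dy":0,"dz":-1,"yaw":-1},
  {"claw":0.5,"dx":0,"dy":0,"dz":-1,"yaw":-1},
  {"claw":0.5,"dx":0,"dy":0,"dz":0,"yaw":-0.6},
])

```text
t: 8.1
ee_pos: [0.4203, 0.2, 0.1844]
orientation: [[-0.985, -0.171, 0.006], [-0.171, 0.985, 0.001], [-0.006, 0.0, -1.0]]
force: [0.0, -0.6, -0.5]
grip_width: 0.059
finger_force: 33.6
```

Emit:
move_arm([
  {"claw":0.5,"dx":-1,"dy":-0.93,"dz":0,"yaw":0},
  {"claw":0.5,"dx":-1,"dy":-0.93,"dz":0,"yaw":0},
  {"claw":0.5,"dx":-1,"dy":-0.93,"dz":0,"yaw":0},
  {"claw":0.5,"dx":-1,"dy":-0.93,"dz":0,"yaw":0},
  {"claw":0.5,"dx":-1,"dy":-0.93,"dz":0,"yaw":0},
  {"claw":0.5,"dx":-1,"dy":-0.93,"dz":0,"yaw":0},
  {"claw":0.5,"dx":-1,"dy":-0.93,"dz":0,"yaw":0},
  {"claw":0.5,"dx":-1,"dy":-0.93,"dz":0,"yaw":0},
  {"claw":0.5,"dx":0,"dy":0,"dz":0,"yaw":0},
  {"claw":0.5,"dx":0,"dy":0,"dz":0,"yaw":0},
])

```text
t: 9.1
ee_pos: [0.601, 0.0797, 0.1809]
orientation: [[-0.986, -0.168, -0.001], [-0.168, 0.986, 0.0], [0.001, 0.0, -1.0]]
force: [-0.2, -0.1, -1.0]
grip_width: 0.059
finger_force: 33.5
```

```bash
python3 - <<'E'
from h import *
W=shot("wrist");o=W[1];print(o["ee_pos"],o["grip_width"])
y=np.array(o["orientation"])[:,1];print("tool y ang",np.degrees(np.arctan2(y[1],y[0])))
for q,z in [("jig_bore",.025),("jaw_grip",.07)]:
    for p,c in best(W[0],q): print(q,p,round(c,2),onz(*W,p,z).round(4))
im=ortho(*W,.025,.42,.74,-.15,.09);cv2.imwrite("pics/jig_o.png",im[:,:,::-1])
v=W[0]["color"][:,:,::-1].copy();cv2.imwrite("pics/wrist3.png",v)
E
```

```text
[0.60100614 0.07969271 0.18085627] 0.0589667970519032
tool y ang 99.6664706054491
jig_bore [201.5 256.4] 0.88 [[ 0.6406 -0.0156  0.025 ]]
jaw_grip [171.9  64.3] 0.7 [[ 0.487  -0.0434  0.07  ]]
```

View pics/jig_o.png

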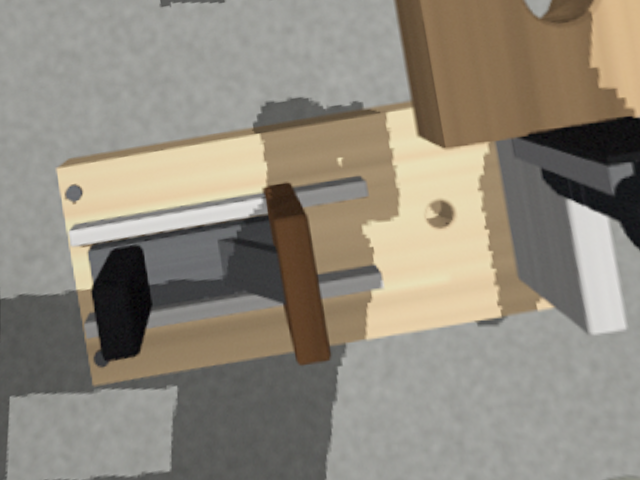

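Emit:
move_arm([
  {"claw":0.5,"dx":-0.19,"dy":-0.845,"dz":0,"yaw":0},
  {"claw":0.5,"dx":-0.19,"dy":-0.845,"dz":0,"yaw":0},
  {"claw":0.5,"dx":-0.19,"dy":-0.845,"dz":0,"yaw":0},
  {"claw":0.5,"dx":-0.19,"dy":-0.845,"dz":0,"yaw":0},
  {"claw":0.5,"dx":-0.19,"dy":-0.845,"dz":0,"yaw":0},
  {"claw":0.5,"dx":-0.19,"dy":-0.845,"dz":0,"yaw":0},
  {"claw":0.5,"dx":0,"dy":0,"dz":1,"yaw":0},
  {"claw":0.5,"dx":0,"dy":0,"dz":1,"yaw":0},
  {"claw":0.5,"dx":0,"dy":0,"dz":1,"yaw":0},
  {"claw":0.5,"dx":0,"dy":0,"dz":0,"yaw":0},
])

```text
t: 10.25
ee_pos: [0.6388, -0.0167, 0.1177]
orientation: [[-0.986, -0.168, -0.006], [-0.168, 0.986, 0.001], [0.006, 0.002, -1.0]]
force: [-0.5, 0.3, -0.7]
grip_width: 0.0593
finger_force: 33.5
```

Emit:
move_arm([
  {"claw":0.5,"dx":0,"dy":0,"dz":0,"yaw":0},
  {"claw":0.5,"dx":0,"dy":0,"dz":0,"yaw":0},
])

```text
t: 10.45
ee_pos: [0.6419, -0.0166, 0.1227]
orientation: [[-0.986, -0.169, 0.002], [-0.169, 0.986, -0.0], [-0.002, -0.001, -1.0]]
force: [0.2, 0.2, -0.3]
grip_width: 0.0591
finger_force: 33.5
```

```bash
python3 - <<'E'
from h import *
W=shot("wrist");o=W[1];print(o["ee_pos"],o["grip_width"],togo(o,[.6405,-.0165,.0275]))
cv2.imwrite("pics/wrist4.png",W[0]["color"][:,:,::-1])
E
```

```text
[ 0.64193997 -0.01664085  0.12273236] 0.059082063567671046 [0.08 0.02 4.76]
```

View pics/wrist4.png

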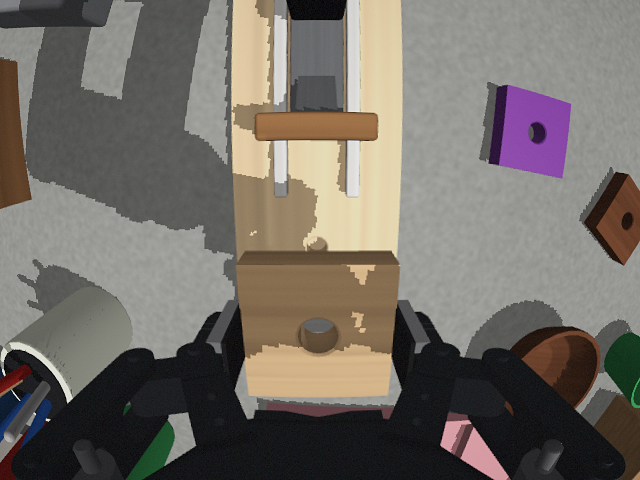

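The bore at (317,245) and the blank's hole at (318,336) lie in one column, and the jig axis is vertical, so yaw and lateral position agree. I'll lower it.

Emit:
move_arm([
  {"claw":0.5,"dx":0.08,"dy":0.01,"dz":1,"yaw":0},
  {"claw":0.5,"dx":0,"dy":0,"dz":1,"yaw":0},
  {"claw":0.5,"dx":0,"dy":0,"dz":1,"yaw":0},
  {"claw":0.5,"dx":0,"dy":0,"dz":0.8,"yaw":0},
  {"claw":0.5,"dx":0,"dy":0,"dz":0.5,"yaw":0},
  {"claw":0.5,"dx":0,"dy":0,"dz":0.25,"yaw":0},
  {"claw":0.5,"dx":0,"dy":0,"dz":0.2,"yaw":0},
  {"claw":0.5,"dx":0,"dy":0,"dz":0,"yaw":0},
  {"claw":0.5,"dx":0,"dy":0,"dz":0,"yaw":0},
  {"claw":0.5,"dx":0,"dy":0,"dz":0,"yaw":0},
])

```text
t: 11.5
ee_pos: [0.6411, -0.0162, 0.0343]
orientation: [[-0.985, -0.17, 0.003], [-0.17, 0.985, -0.001], [-0.002, -0.001, -1.0]]
force: [-22.1, 2.0, 46.3]
grip_width: 0.0595
finger_force: 55.2
```

```bash
python3 - <<'E'
from h import *
o=get_obs();print(o["ee_pos"],o["force"],togo(o,[.6402,-.0165,.0268]))
E
```

```text
[ 0.64106642 -0.01624462  0.0343297 ] [-22.10587767   2.00363573  46.25900196] [ 0.05 -0.    0.38]
```

Emit:
move_arm([
  {"claw":0.5,"dx":0,"dy":0,"dz":-0.4,"yaw":0},
  {"claw":0.5,"dx":0,"dy":0,"dz":0,"yaw":0},
])

```text
t: 11.7
ee_pos: [0.6406, -0.0164, 0.0366]
orientation: [[-0.986, -0.169, 0.003], [-0.169, 0.986, -0.001], [-0.003, -0.001, -1.0]]
force: [-0.5, -0.2, -0.9]
grip_width: 0.0593
finger_force: 49.8
```

```bash
python3 - <<'E'
from h import *
W=shot("wrist");o=W[1];print(o["ee_pos"],o["force"])
S=snapshot("scene");T=snapshot("side")
a=W["color"] if 0 else W[0]["color"]
c=cv2.resize(S["color"][210:340,280:400],None,fx=3.2,fy=3.2)
d=cv2.resize(T["color"][190:320,260:400],None,fx=2.8,fy=2.8)
v=np.zeros((600,800,3),np.uint8)
a=cv2.resize(a,(400,300));v[:300,:400]=a
h=min(c.shape[0],300);
c=cv2.resize(c,(400,300) );d=cv2.resize(d,(400,300));v[:300,400:]=c;v[300:,:400]=d
cv2.imwrite("pics/m4.png",v[:,:,::-1])
E
```

```text
[ 0.64063943 -0.01641533  0.03662384] [-0.49009481 -0.21300407 -0.928503  ]
```

View pics/m4.png

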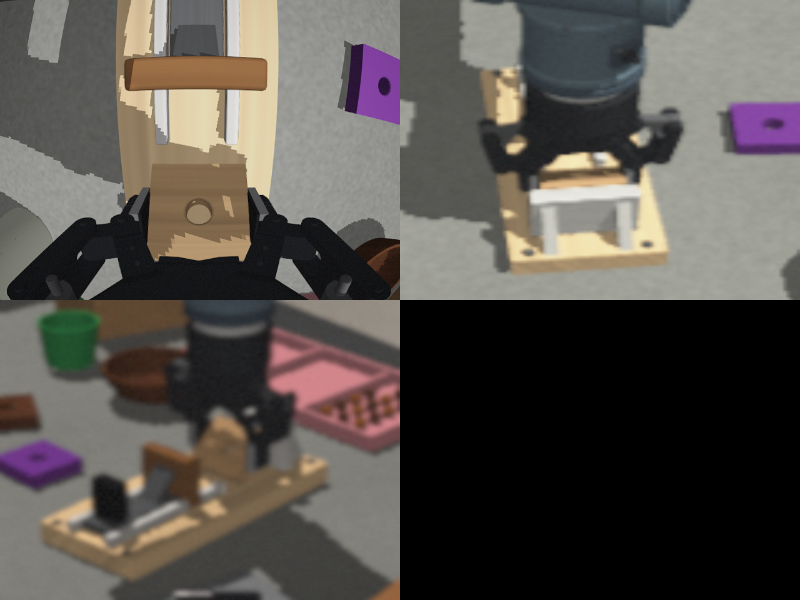

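The side view shows the blank tipped in the grip. Its +x edge caught the fence on the way down, so my x was 2 mm or more too far forward. I'll back off along -x, press it flat gently with a light grip, and check.

Emit:
move_arm([
  {"claw":0.5,"dx":0.2,"dy":0,"dz":0,"yaw":0},
  {"claw":0.5,"dx":0.1,"dy":0,"dz":0,"yaw":0},
  {"claw":0.5,"dx":0,"dy":0,"dz":0.1,"yaw":0},
  {"claw":0.5,"dx":0,"dy":0,"dz":0.1,"yaw":0},
  {"claw":0.5,"dx":0,"dy":0,"dz":0.1,"yaw":0},
  {"claw":0.5,"dx":0,"dy":0,"dz":0,"yaw":0},
], squeeze=20)

```text
t: 12.45
ee_pos: [0.6372, -0.0172, 0.0327]
orientation: [[-0.986, -0.169, 0.008], [-0.169, 0.986, -0.0], [-0.008, -0.002, -1.0]]
force: [-0.9, 3.7, 23.5]
grip_width: 0.0591
finger_force: 53.9
```

Emit:
move_arm([
  {"claw":0.72,"dx":0,"dy":0,"dz":0,"yaw":0},
  {"claw":0.8,"dx":0,"dy":0,"dz":0,"yaw":0},
  {"claw":1,"dx":0,"dy":0,"dz":0,"yaw":0},
  {"claw":1,"dx":0,"dy":0,"dz":-0.5,"yaw":0},
  {"claw":1,"dx":0,"dy":0,"dz":-1,"yaw":0},
  {"claw":1,"dx":0,"dy":0,"dz":-1,"yaw":0},
  {"claw":1,"dx":0.5,"dy":0,"dz":-1,"yaw":0},
  {"claw":1,"dx":0.5,"dy":0,"dz":-1,"yaw":0},
  {"claw":1,"dx":0,"dy":0,"dz":0,"yaw":0},
  {"claw":1,"dx":0,"dy":0,"dz":0,"yaw":0},
])

```text
t: 13.45
ee_pos: [0.6139, -0.0207, 0.1187]
orientation: [[-0.986, -0.169, 0.001], [-0.169, 0.986, -0.0], [-0.001, -0.0, -1.0]]
force: [0.1, 0.3, 0.4]
grip_width: 0.0858
finger_force: 0.0
```

```bash
python3 - <<'E'
from h import *
W=shot("wrist");o=W[1];print(o["ee_pos"],o["force"])
cv2.imwrite("pics/wrist5.png",W[0]["color"][:,:,::-1])
for p,c in best(W[0],"blank1"): print(p,round(c,2),onz(*W,p,.034).round(4))
E
```

```text
[ 0.61393318 -0.02071929  0.11871105] [0.07154244 0.32957171 0.39778647]
[617.4 248.6] 0.87 [[0.5677 0.224  0.034 ]]
[531.2 168.5] 0.8 [[0.5284 0.1139 0.034 ]]
[317.1 306.3] 0.58 [[ 0.6495 -0.0143  0.034 ]]
```

View pics/wrist5.png

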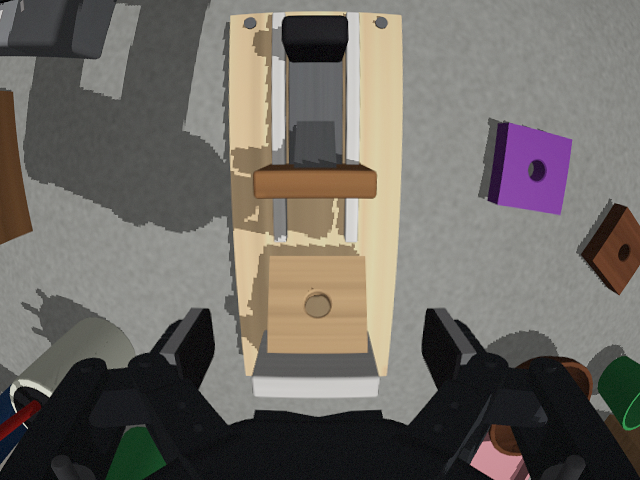

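```bash
python3 - <<'E'
from h import *
W=shot("wrist");o=W[1]
x=np.array([np.cos(np.radians(9.7)),np.sin(np.radians(9.7))])
f=lambda p,z:(onz(*W,p,z)[0][:2]@x).round(4)
g=lambda p,z:onz(*W,p,z)[0].round(4)
print("blank far/near",f((317,255),.043),f((317,353.5),.043),"hole",f((317,304.5),.043),g((317,304.5),.043))
print("fence top front",f((317,378),.085),"slab end",f((317,13.5),.025), "bore assumed",np.array([.6402,-.0165])@x)
print(blankfit(*W,g((317,304.5),.043)[:2],"fit5",.043))
# edge scan along rows at col 317 & 262
G=cv2.cvtColor(W[0]["color"],cv2.COLOR_RGB2GRAY).astype(int)
for c in (290,340): 
    d=np.abs(np.diff(G[:,c]));print(c,[(int(i),int(G[i,c]),int(G[i+1,c])) for i in np.where(d>14)[0]])
d=np.abs(np.diff(G[305]));print([(int(i)) for i in np.where(d>14)[0] if 200<i<430])
E
```

```text
blank far/near 0.5973 0.6681 hole 0.6307 [ 0.6424 -0.0151  0.043 ]
fence top front 0.6585 slab end 0.4438 bore assumed 0.6282672861478615
(array([ 0.63503965, -0.0331959 ]), 12.920745849609375, (95.85408020019531, 121.12982177734375))
290 [(11, 145, 165), (12, 165, 198), (15, 207, 62), (16, 62, 20), (61, 6, 32), (62, 32, 87), (63, 87, 103), (131, 105, 71), (132, 71, 55), (171, 45, 71), (172, 71, 99), (200, 76, 129), (228, 124, 160), (229, 160, 192), (247, 203, 121), (257, 124, 158), (354, 160, 144), (355, 144, 109), (356, 109, 88), (378, 87, 103), (379, 103, 142), (380, 142, 173), (399, 204, 174), (400, 174, 142), (410, 149, 127), (411, 127, 32), (412, 32, 12)]
340 [(11, 140, 171), (12, 171, 198), (15, 208, 54), (16, 54, 16), (17, 16, 31), (60, 6, 21), (61, 21, 64), (62, 64, 94), (155, 99, 83), (156, 83, 49), (171, 45, 72), (172, 72, 98), (200, 81, 133), (236, 123, 176), (237, 176, 209), (245, 207, 192), (246, 192, 124), (257, 127, 156), (354, 161, 145), (355, 145, 108), (356, 108, 87), (379, 94, 134), (380, 134, 168), (381, 168, 184), (399, 206, 179), (400, 179, 150), (411, 149, 131), (412, 131, 31), (413, 31, 14)]
[222, 223, 236, 237, 245, 246, 266, 302, 303, 305, 326, 327, 329, 330, 331, 365, 392, 393]
```

Working through the edges, the +x edge is still up: the near edge is wider than the far one, and the row span is too long for a flat face. So the blank leans on the fence by about 30°. I'll press its upper edge down with closed fingers.

Emit:
move_arm([
  {"claw":0,"dx":-0.7,"dy":0,"dz":0,"yaw":0},
  {"claw":0,"dx":-0.7,"dy":0,"dz":0,"yaw":0},
  {"claw":0,"dx":-0.6,"dy":0,"dz":0,"yaw":0},
  {"claw":0,"dx":0,"dy":0,"dz":0,"yaw":0},
  {"claw":0,"dx":0,"dy":0,"dz":0.8,"yaw":0},
  {"claw":0,"dx":0,"dy":0,"dz":0.8,"yaw":0},
  {"claw":0,"dx":0,"dy":0,"dz":0.3,"yaw":0},
  {"claw":0,"dx":0,"dy":0,"dz":0,"yaw":0},
])

```text
t: 14.4
ee_pos: [0.6511, -0.0136, 0.0776]
orientation: [[-0.986, -0.169, -0.004], [-0.169, 0.986, 0.001], [0.004, 0.002, -1.0]]
force: [-0.4, 0.3, 0.4]
grip_width: -0.0
finger_force: 0.0
```

Emit:
move_arm([
  {"claw":0,"dx":0,"dy":0,"dz":0.25,"yaw":0},
  {"claw":0,"dx":0,"dy":0,"dz":0.25,"yaw":0},
  {"claw":0,"dx":0,"dy":0,"dz":0.25,"yaw":0},
  {"claw":0,"dx":0,"dy":0,"dz":0,"yaw":0},
])

```text
t: 14.8
ee_pos: [0.6526, -0.0138, 0.0645]
orientation: [[-0.986, -0.169, -0.001], [-0.169, 0.986, 0.0], [0.001, 0.0, -1.0]]
force: [-0.1, 1.0, 0.3]
grip_width: -0.0001
finger_force: 0.0
```

Emit:
move_arm([
  {"claw":0,"dx":0,"dy":0,"dz":0.25,"yaw":0},
  {"claw":0,"dx":0,"dy":0,"dz":0.25,"yaw":0},
  {"claw":0,"dx":0,"dy":0,"dz":0.25,"yaw":0},
  {"claw":0,"dx":0,"dy":0,"dz":0,"yaw":0},
])

```text
t: 15.2
ee_pos: [0.6523, -0.0137, 0.0491]
orientation: [[-0.986, -0.169, -0.002], [-0.169, 0.986, 0.0], [0.002, 0.001, -1.0]]
force: [0.0, -0.5, 0.1]
grip_width: 0.0001
finger_force: 0.0
```

Emit:
move_arm([
  {"claw":0,"dx":0,"dy":0,"dz":0.2,"yaw":0},
  {"claw":0,"dx":0,"dy":0,"dz":0.1,"yaw":0},
  {"claw":0,"dx":0,"dy":0,"dz":0,"yaw":0},
])

```text
t: 15.5
ee_pos: [0.6528, -0.0138, 0.0439]
orientation: [[-0.986, -0.169, -0.001], [-0.169, 0.986, 0.0], [0.001, 0.0, -1.0]]
force: [0.2, 1.1, 0.8]
grip_width: -0.0001
finger_force: 0.0
```

Emit:
move_arm([
  {"claw":0,"dx":0,"dy":0,"dz":-1,"yaw":0},
  {"claw":1,"dx":0,"dy":0,"dz":-1,"yaw":0},
  {"claw":1,"dx":0.5,"dy":0,"dz":-1,"yaw":0},
  {"claw":1,"dx":1,"dy":0,"dz":-1,"yaw":0},
  {"claw":1,"dx":1,"dy":0,"dz":-1,"yaw":0},
  {"claw":1,"dx":0.5,"dy":0,"dz":0,"yaw":0},
  {"claw":1,"dx":0,"dy":0,"dz":0,"yaw":0},
  {"claw":1,"dx":0,"dy":0,"dz":0,"yaw":0},
])

```text
t: 16.3
ee_pos: [0.5938, -0.0239, 0.1435]
orientation: [[-0.986, -0.169, -0.001], [-0.169, 0.986, 0.0], [0.0, 0.0, -1.0]]
force: [-0.2, -0.1, 0.2]
grip_width: 0.0854
finger_force: 0.0
```

```bash
python3 - <<'E'
from h import *
W=shot("wrist");o=W[1];print(o["ee_pos"])
x=np.array([np.cos(np.radians(9.7)),np.sin(np.radians(9.7))]);n=np.array([-x[1],x[0]])
h=.1;c=(.63,-.018);im=ortho(*W,.043,c[0]-h,c[0]+h,c[1]-h,c[1]+h,.00035)
M=cv2.getRotationMatrix2D((im.shape[1]/2,im.shape[0]/2),-9.7,1);im=cv2.warpAffine(im,M,im.shape[1::-1])
v=np.zeros((572,1212,3),np.uint8);v[:480,:640]=W[0]["color"];v[:im.shape[0],640:640+im.shape[1]]=im
cv2.imwrite("pics/v6.png",cv2.resize(v[:,:,::-1],None,fx=.66,fy=.66))
E
```

```text
[ 0.59384462 -0.02393973  0.14353292]
```

View pics/v6.png

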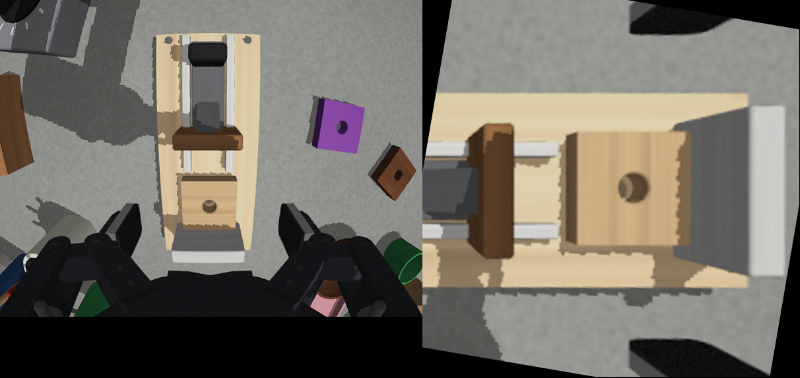

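The blank now lies flat, 60 mm square in the ortho view, next to the fence. I'll regrip it, push it to the fence to find the fence by touch, then back off 2 mm.

Emit:
move_arm([
  {"claw":1,"dx":-0.8,"dy":0,"dz":0,"yaw":0},
  {"claw":1,"dx":-0.8,"dy":0,"dz":0,"yaw":0},
  {"claw":1,"dx":-0.77,"dy":0,"dz":1,"yaw":0},
  {"claw":1,"dx":0,"dy":0,"dz":1,"yaw":0},
  {"claw":1,"dx":0,"dy":0,"dz":1,"yaw":0},
  {"claw":1,"dx":0,"dy":0,"dz":1,"yaw":0},
  {"claw":0.85,"dx":0,"dy":0,"dz":1,"yaw":0},
  {"claw":0.85,"dx":0,"dy":0,"dz":0.7,"yaw":0},
  {"claw":0.85,"dx":0,"dy":0,"dz":0,"yaw":0},
  {"claw":0.85,"dx":0,"dy":0,"dz":0,"yaw":0},
])

```text
t: 17.35
ee_pos: [0.6408, -0.0159, 0.03]
orientation: [[-0.986, -0.169, -0.001], [-0.169, 0.986, 0.0], [0.001, 0.0, -1.0]]
force: [0.3, -0.6, 0.1]
grip_width: 0.0729
finger_force: 0.0
```

Emit:
move_arm([
  {"claw":0.5,"dx":0,"dy":0,"dz":0,"yaw":0},
  {"claw":0.5,"dx":0,"dy":0,"dz":0,"yaw":0},
  {"claw":0.5,"dx":0,"dy":0,"dz":0,"yaw":0},
  {"claw":0.5,"dx":0,"dy":0,"dz":0,"yaw":0},
  {"claw":0.5,"dx":0,"dy":0,"dz":0,"yaw":0},
], squeeze=30)

```text
t: 17.85
ee_pos: [0.6417, -0.0162, 0.0317]
orientation: [[-0.986, -0.169, 0.002], [-0.169, 0.986, -0.0], [-0.002, -0.001, -1.0]]
force: [-0.1, -0.1, 5.6]
grip_width: 0.059
finger_force: 33.2
```

Emit:
move_arm([
  {"claw":0.5,"dx":-0.05,"dy":0,"dz":0,"yaw":0},
  {"claw":0.5,"dx":0,"dy":0,"dz":0,"yaw":0},
  {"claw":0.5,"dx":0,"dy":0,"dz":0,"yaw":0},
])

```text
t: 18.15
ee_pos: [0.6417, -0.0162, 0.0316]
orientation: [[-0.986, -0.169, 0.0], [-0.169, 0.986, -0.001], [0.0, -0.001, -1.0]]
force: [-3.9, -0.9, 9.6]
grip_width: 0.0588
finger_force: 33.6
```

Emit:
move_arm([
  {"claw":0.5,"dx":-0.05,"dy":0,"dz":0,"yaw":0},
  {"claw":0.5,"dx":0,"dy":0,"dz":0,"yaw":0},
  {"claw":0.5,"dx":0,"dy":0,"dz":0,"yaw":0},
])

```text
t: 18.45
ee_pos: [0.642, -0.0161, 0.0317]
orientation: [[-0.986, -0.169, -0.002], [-0.169, 0.986, -0.001], [0.002, -0.0, -1.0]]
force: [-6.8, -1.1, 11.1]
grip_width: 0.0587
finger_force: 33.8
```

Emit:
move_arm([
  {"claw":0.5,"dx":0.1,"dy":0,"dz":-0.03,"yaw":0},
  {"claw":0.5,"dx":0.1,"dy":0,"dz":-0.02,"yaw":0},
  {"claw":0.5,"dx":0,"dy":0,"dz":0,"yaw":0},
  {"claw":0.5,"dx":0,"dy":0,"dz":0,"yaw":0},
])

```text
t: 18.85
ee_pos: [0.6388, -0.0164, 0.0317]
orientation: [[-0.986, -0.169, 0.0], [-0.169, 0.986, -0.0], [-0.0, -0.0, -1.0]]
force: [-1.1, -0.8, 5.9]
grip_width: 0.0589
finger_force: 33.2
```

Emit:
move_arm([
  {"claw":0.5,"dx":-0.05,"dy":0,"dz":0,"yaw":0},
  {"claw":0.5,"dx":0,"dy":0,"dz":0,"yaw":0},
  {"claw":0.5,"dx":0,"dy":0,"dz":0,"yaw":0},
])

```text
t: 19.15
ee_pos: [0.639, -0.0164, 0.0317]
orientation: [[-0.986, -0.169, -0.002], [-0.169, 0.986, -0.0], [0.002, -0.0, -1.0]]
force: [-4.2, -0.7, 8.4]
grip_width: 0.0588
finger_force: 33.5
```

Emit:
move_arm([
  {"claw":0.75,"dx":0,"dy":0,"dz":0,"yaw":0},
  {"claw":1,"dx":0,"dy":0,"dz":0,"yaw":0},
  {"claw":1,"dx":0,"dy":0,"dz":-0.3,"yaw":0},
  {"claw":1,"dx":0,"dy":0,"dz":-0.6,"yaw":0},
  {"claw":1,"dx":0,"dy":0,"dz":-1,"yaw":0},
  {"claw":1,"dx":0,"dy":0,"dz":-1,"yaw":0},
  {"claw":1,"dx":0.5,"dy":0,"dz":-1,"yaw":0},
  {"claw":1,"dx":0.5,"dy":0,"dz":-1,"yaw":0},
  {"claw":1,"dx":0,"dy":0,"dz":-1,"yaw":0},
  {"claw":1,"dx":0,"dy":0,"dz":0,"yaw":0},
])

```text
t: 20.15
ee_pos: [0.6223, -0.02, 0.1538]
orientation: [[-0.986, -0.169, 0.007], [-0.169, 0.986, -0.002], [-0.007, -0.003, -1.0]]
force: [-0.2, 0.2, -0.2]
grip_width: 0.0856
finger_force: 0.0
```

```bash
python3 - <<'E'
from h import *
W=shot("wrist");o=W[1];print(o["ee_pos"])
c=(.639,-.016);h=.02;im=ortho(*W,.043,c[0]-h,c[0]+h,c[1]-h,c[1]+h,.0001)
im2=ortho(*W,.025,c[0]-h,c[0]+h,c[1]-h,c[1]+h,.0001)
cv2.imwrite("pics/h7.png",np.hstack([im,im2])[:,:,::-1])
for p,q in best(W[0],"blank1"): 
    z=.043 if abs(onz(*W,p,.043)[0][1])<.03 else .018
    print(p,round(q,2),onz(*W,p,z).round(4))
x=np.array([np.cos(np.radians(9.7)),np.sin(np.radians(9.7))])
E
```

```text
[ 0.62227434 -0.02001197  0.15383659]
[595.4 231.6] 0.93 [[0.572  0.2407 0.018 ]]
[510.3 157.3] 0.87 [[0.5304 0.1238 0.018 ]]
[319.1 264. ] 0.84 [[ 0.6372 -0.0159  0.043 ]]
```

View pics/h7.png

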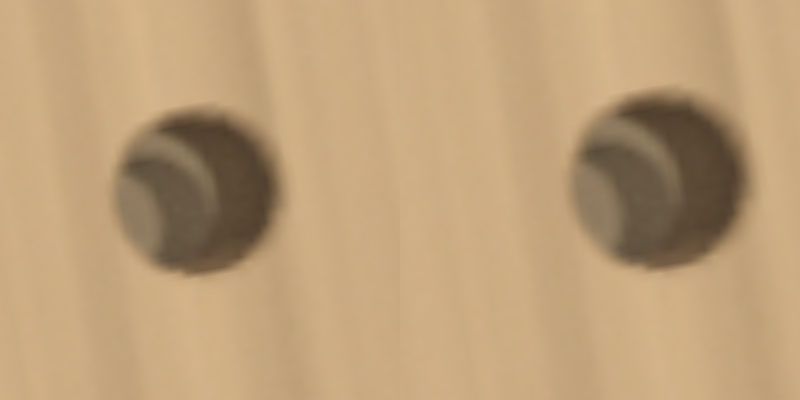

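The hole and the bore rim below it are concentric within about 1 mm. Bore estimate is (0.639,-0.016). Next is the dark blank.

Emit:
move_arm([
  {"claw":1,"dx":0.08,"dy":1,"dz":0,"yaw":0},
  {"claw":1,"dx":0.08,"dy":1,"dz":0,"yaw":0},
  {"claw":1,"dx":0.08,"dy":1,"dz":0,"yaw":0},
  {"claw":1,"dx":0.08,"dy":1,"dz":0,"yaw":0},
  {"claw":1,"dx":0.08,"dy":1,"dz":0,"yaw":0},
  {"claw":1,"dx":0.08,"dy":1,"dz":0,"yaw":0},
  {"claw":1,"dx":0.08,"dy":1,"dz":0,"yaw":0},
  {"claw":1,"dx":0.08,"dy":1,"dz":0,"yaw":0},
  {"claw":1,"dx":0.08,"dy":1,"dz":0,"yaw":0},
  {"claw":1,"dx":0.08,"dy":1,"dz":0,"yaw":0},
])

```text
t: 21.25
ee_pos: [0.5687, 0.1766, 0.1476]
orientation: [[-0.986, -0.169, -0.003], [-0.169, 0.986, 0.0], [0.003, 0.001, -1.0]]
force: [-0.4, -0.8, 0.2]
grip_width: 0.0856
finger_force: 0.0
```

Emit:
move_arm([
  {"claw":1,"dx":0,"dy":0,"dz":0,"yaw":1},
  {"claw":1,"dx":0,"dy":0,"dz":0,"yaw":1},
  {"claw":1,"dx":0,"dy":0,"dz":0,"yaw":1},
  {"claw":1,"dx":0,"dy":0,"dz":0,"yaw":1},
  {"claw":1,"dx":0,"dy":0,"dz":0,"yaw":1},
  {"claw":1,"dx":0,"dy":0,"dz":0,"yaw":1},
  {"claw":1,"dx":0,"dy":0,"dz":0,"yaw":1},
  {"claw":1,"dx":0,"dy":0,"dz":0,"yaw":1},
  {"claw":1,"dx":0,"dy":0,"dz":0,"yaw":1},
  {"claw":1,"dx":0,"dy":0,"dz":0,"yaw":0},
])

```text
t: 22.25
ee_pos: [0.5691, 0.1757, 0.1477]
orientation: [[-0.897, 0.443, -0.003], [0.443, 0.897, -0.0], [0.002, -0.001, -1.0]]
force: [-0.5, -0.6, 0.1]
grip_width: 0.0852
finger_force: 0.0
```

```bash
cat > bl.py <<'E'
from h import *
import sys
W=shot("wrist");o=W[1];print(o["ee_pos"].round(4))
y=np.array(o["orientation"])[:,1];ta=np.degrees(np.arctan2(y[1],y[0]));print("tool y ang",ta)
cv2.imwrite("pics/last.png",W[0]["color"][:,:,::-1])
for p,q in best(W[0],"blank1"):
    P=onz(*W,p,.018)[0];i=W[0]["color"][int(p[1])-22:int(p[1])-16,int(p[0])-15:int(p[0])-9].reshape(-1,3).mean(0).round()
    c,a,s=blankfit(*W,P[:2]);c,a,s=blankfit(*W,c);print(p,round(q,2),"rgb",i,"fit",c.round(4),round(a,1),np.round(s,1),"turn",[round(((ta-a-k+90)%180-90)/4,2) for k in (0,90)],"go",togo(o,[*c,.001]))
E
python3 bl.py
```

```text
[0.5691 0.1757 0.1477]
tool y ang 63.72191159074272
[524.9 120.7] 0.94 rgb [147.  81. 176.] fit [0.5557 0.3712] 28.7 [65.8 66. ] turn [np.float64(8.75), np.float64(-13.75)] go [4.91 8.48 7.34]
[406.  194.4] 0.86 rgb [114.  71.  48.] fit [0.5704 0.2512] -26.1 [60.4 62.5] turn [np.float64(22.45), np.float64(-0.05)] go [1.6  3.42 7.34]
[238.4 215.4] 0.78 rgb [142.  73. 173.] fit [0.5274 0.1299] 4.4 [63.7 60.9] turn [np.float64(14.83), np.float64(-7.67)] go [ 0.84 -2.97  7.34]
```

Emit:
move_arm([
  {"claw":1,"dx":0.4,"dy":0.85,"dz":0,"yaw":-0.05},
  {"claw":1,"dx":0.4,"dy":0.85,"dz":0,"yaw":0},
  {"claw":1,"dx":0.4,"dy":0.85,"dz":0.3,"yaw":0},
  {"claw":1,"dx":0.4,"dy":0.85,"dz":1,"yaw":0},
  {"claw":1,"dx":0,"dy":0,"dz":1,"yaw":0},
  {"claw":1,"dx":0,"dy":0,"dz":1,"yaw":0},
  {"claw":1,"dx":0,"dy":0,"dz":1,"yaw":0},
  {"claw":1,"dx":0,"dy":0,"dz":1,"yaw":0},
  {"claw":0.85,"dx":0,"dy":0,"dz":1,"yaw":0},
  {"claw":0.85,"dx":0,"dy":0,"dz":0.95,"yaw":0},
])

```text
t: 23.35
ee_pos: [0.571, 0.2502, 0.0029]
orientation: [[-0.899, 0.438, -0.001], [0.438, 0.899, -0.0], [0.001, -0.001, -1.0]]
force: [-0.4, 0.0, 0.5]
grip_width: 0.0724
finger_force: 0.0
```

Emit:
move_arm([
  {"claw":0.8,"dx":0,"dy":0,"dz":0,"yaw":0},
  {"claw":0.8,"dx":0,"dy":0,"dz":0,"yaw":0},
  {"claw":0.5,"dx":0,"dy":0,"dz":0,"yaw":0},
  {"claw":0.5,"dx":0,"dy":0,"dz":0,"yaw":0},
  {"claw":0.5,"dx":0,"dy":0,"dz":0,"yaw":0},
  {"claw":0.5,"dx":0,"dy":0,"dz":0,"yaw":0},
  {"claw":0.5,"dx":0,"dy":0,"dz":0,"yaw":0},
], squeeze=30)

```text
t: 24.05
ee_pos: [0.5724, 0.2503, 0.0054]
orientation: [[-0.898, 0.439, 0.002], [0.44, 0.898, 0.0], [-0.001, 0.001, -1.0]]
force: [-1.9, -0.1, 7.0]
grip_width: 0.0588
finger_force: 33.8
```

Emit:
move_arm([
  {"claw":0.5,"dx":0,"dy":0,"dz":-1,"yaw":0},
  {"claw":0.5,"dx":0,"dy":0,"dz":-1,"yaw":-1},
  {"claw":0.5,"dx":0,"dy":0,"dz":-1,"yaw":-1},
  {"claw":0.5,"dx":0,"dy":0,"dz":-1,"yaw":-1},
  {"claw":0.5,"dx":0,"dy":0,"dz":-1,"yaw":-1},
  {"claw":0.5,"dx":0,"dy":0,"dz":-1,"yaw":-1},
  {"claw":0.5,"dx":0,"dy":0,"dz":-1,"yaw":-1},
  {"claw":0.5,"dx":0,"dy":0,"dz":-1,"yaw":-1},
  {"claw":0.5,"dx":0,"dy":0,"dz":-1,"yaw":-1},
  {"claw":0.5,"dx":0,"dy":0,"dz":0,"yaw":-0.95},
])

```text
t: 25.05
ee_pos: [0.5733, 0.2505, 0.1878]
orientation: [[-0.985, -0.172, 0.005], [-0.172, 0.985, 0.001], [-0.006, 0.0, -1.0]]
force: [-1.0, 0.8, -0.9]
grip_width: 0.0589
finger_force: 33.2
```

Emit:
move_arm([
  {"claw":0.5,"dx":-0.06,"dy":-0.98,"dz":0,"yaw":0},
  {"claw":0.5,"dx":-0.06,"dy":-0.98,"dz":0,"yaw":0},
  {"claw":0.5,"dx":-0.06,"dy":-0.98,"dz":0,"yaw":0},
  {"claw":0.5,"dx":-0.06,"dy":-0.98,"dz":0,"yaw":0},
  {"claw":0.5,"dx":-0.06,"dy":-0.98,"dz":0,"yaw":0},
  {"claw":0.5,"dx":-0.06,"dy":-0.98,"dz":0,"yaw":0},
  {"claw":0.5,"dx":-0.06,"dy":-0.98,"dz":0,"yaw":0},
  {"claw":0.5,"dx":-0.06,"dy":-0.98,"dz":0,"yaw":0},
  {"claw":0.5,"dx":-0.06,"dy":-0.98,"dz":0,"yaw":0},
  {"claw":0.5,"dx":-0.06,"dy":-0.98,"dz":0,"yaw":0},
])

```text
t: 26.05
ee_pos: [0.6164, 0.0581, 0.184]
orientation: [[-0.986, -0.169, -0.001], [-0.169, 0.986, 0.0], [0.001, 0.0, -1.0]]
force: [0.2, -0.4, -1.0]
grip_width: 0.0593
finger_force: 33.2
```

Emit:
move_arm([
  {"claw":0.5,"dx":-0.06,"dy":-0.98,"dz":0,"yaw":0},
  {"claw":0.5,"dx":-0.06,"dy":-0.98,"dz":0,"yaw":0},
  {"claw":0.5,"dx":-0.06,"dy":-0.98,"dz":0,"yaw":0},
  {"claw":0.5,"dx":-0.06,"dy":-0.96,"dz":0,"yaw":0},
  {"claw":0.5,"dx":0,"dy":0,"dz":1,"yaw":0},
  {"claw":0.5,"dx":0,"dy":0,"dz":1,"yaw":0},
  {"claw":0.5,"dx":0,"dy":0,"dz":0,"yaw":0},
  {"claw":0.5,"dx":0,"dy":0,"dz":0,"yaw":0},
  {"claw":0.5,"dx":0,"dy":0,"dz":0,"yaw":0},
])

```text
t: 26.95
ee_pos: [0.6353, -0.0175, 0.1456]
orientation: [[-0.986, -0.169, 0.002], [-0.169, 0.986, -0.0], [-0.002, -0.001, -1.0]]
force: [0.4, -0.4, -0.1]
grip_width: 0.0591
finger_force: 33.2
```

```bash
python3 - <<'E'
from h import *
W=shot("wrist");o=W[1];print(o["ee_pos"],o["force"],togo(o,[.6362,-.0165,.0500]))
y=np.array(o["orientation"])[:,1];print(np.degrees(np.arctan2(y[1],y[0])))
z=o["ee_pos"][2]+.018-.0054
c,a,s=blankfit(*W,o["ee_pos"][:2],"fit8",z);print(c,a,s,"offset in tool",np.array(o["orientation"]).T@np.array([*(c-o["ee_pos"][:2]),0]))
cv2.imwrite("pics/w8.png",W[0]["color"][:,:,::-1])
E
```

```text
[ 0.63531605 -0.01746097  0.14559198] [ 0.41743837 -0.39275942 -0.1203989 ] [-0.04  0.04  4.78]
99.7286087365967
[ 0.63506605 -0.00596097] 0.0 (97.0, 119.5) offset in tool [-1.69689397e-03  1.13768636e-02 -4.94730044e-06]
```

Emit:
move_arm([
  {"claw":0.5,"dx":0,"dy":0.05,"dz":1,"yaw":0},
  {"claw":0.5,"dx":0,"dy":0,"dz":0.8,"yaw":0},
  {"claw":0.5,"dx":0,"dy":0,"dz":0.8,"yaw":0},
  {"claw":0.5,"dx":0,"dy":0,"dz":0,"yaw":0},
  {"claw":0.5,"dx":0,"dy":0,"dz":0.8,"yaw":0},
  {"claw":0.5,"dx":0,"dy":0,"dz":0.8,"yaw":0},
  {"claw":0.5,"dx":0,"dy":0,"dz":0.4,"yaw":0},
  {"claw":0.5,"dx":0,"dy":0,"dz":0.1,"yaw":0},
  {"claw":0.5,"dx":0,"dy":0,"dz":0,"yaw":0},
  {"claw":0.5,"dx":0,"dy":0,"dz":0,"yaw":0},
])

```text
t: 28.0
ee_pos: [0.6348, -0.0163, 0.0508]
orientation: [[-0.986, -0.169, 0.001], [-0.169, 0.986, -0.0], [-0.001, -0.0, -1.0]]
force: [0.6, -0.2, 0.5]
grip_width: 0.0591
finger_force: 33.2
```

Emit:
move_arm([
  {"claw":0.5,"dx":-0.1,"dy":0,"dz":0,"yaw":0},
  {"claw":0.5,"dx":-0.05,"dy":0,"dz":0,"yaw":0},
  {"claw":0.5,"dx":0,"dy":0,"dz":0,"yaw":0},
])

```text
t: 28.3
ee_pos: [0.6377, -0.0157, 0.0508]
orientation: [[-0.986, -0.169, 0.001], [-0.169, 0.986, -0.0], [-0.001, -0.0, -1.0]]
force: [-0.2, 0.1, -0.8]
grip_width: 0.0593
finger_force: 33.2
```

Emit:
move_arm([
  {"claw":0.5,"dx":-0.05,"dy":0,"dz":0,"yaw":0},
  {"claw":0.5,"dx":0,"dy":0,"dz":0,"yaw":0},
  {"claw":0.5,"dx":0,"dy":0,"dz":0,"yaw":0},
])

```text
t: 28.6
ee_pos: [0.6382, -0.0155, 0.0503]
orientation: [[-0.986, -0.169, -0.0], [-0.169, 0.986, 0.0], [0.0, 0.0, -1.0]]
force: [-0.4, -0.2, -0.2]
grip_width: 0.0589
finger_force: 33.2
```

Emit:
move_arm([
  {"claw":0.5,"dx":-0.05,"dy":0,"dz":0,"yaw":0},
  {"claw":0.5,"dx":0,"dy":0,"dz":0,"yaw":0},
  {"claw":0.5,"dx":0,"dy":0,"dz":0,"yaw":0},
])

```text
t: 28.9
ee_pos: [0.6392, -0.0154, 0.0503]
orientation: [[-0.986, -0.169, -0.0], [-0.169, 0.986, -0.0], [0.0, -0.0, -1.0]]
force: [0.6, 0.2, -0.4]
grip_width: 0.0586
finger_force: 33.2
```

Emit:
move_arm([
  {"claw":0.5,"dx":-0.05,"dy":0,"dz":0,"yaw":0},
  {"claw":0.5,"dx":-0.05,"dy":0,"dz":0,"yaw":0},
  {"claw":0.5,"dx":0,"dy":0,"dz":0,"yaw":0},
  {"claw":0.5,"dx":0,"dy":0,"dz":0,"yaw":0},
])

```text
t: 29.3
ee_pos: [0.6413, -0.015, 0.0503]
orientation: [[-0.986, -0.169, 0.0], [-0.169, 0.986, 0.0], [-0.0, -0.0, -1.0]]
force: [-0.6, -0.7, -0.4]
grip_width: 0.059
finger_force: 33.2
```

Emit:
move_arm([
  {"claw":0.5,"dx":-0.05,"dy":0,"dz":0,"yaw":0},
  {"claw":0.5,"dx":0,"dy":0,"dz":0,"yaw":0},
  {"claw":0.5,"dx":0,"dy":0,"dz":0,"yaw":0},
])

```text
t: 29.6
ee_pos: [0.6422, -0.0149, 0.0503]
orientation: [[-0.986, -0.169, 0.0], [-0.169, 0.986, -0.0], [-0.0, -0.0, -1.0]]
force: [0.1, 0.4, 0.2]
grip_width: 0.059
finger_force: 33.2
```

Emit:
move_arm([
  {"claw":0.5,"dx":-0.05,"dy":0,"dz":0,"yaw":0},
  {"claw":0.5,"dx":0,"dy":0,"dz":0,"yaw":0},
  {"claw":0.5,"dx":0,"dy":0,"dz":0,"yaw":0},
])

```text
t: 29.9
ee_pos: [0.6431, -0.0147, 0.0502]
orientation: [[-0.986, -0.169, -0.0], [-0.169, 0.986, -0.0], [0.0, 0.0, -1.0]]
force: [-0.5, -0.1, 0.0]
grip_width: 0.0592
finger_force: 33.2
```

Emit:
move_arm([
  {"claw":0.5,"dx":-0.05,"dy":0,"dz":0,"yaw":0},
  {"claw":0.5,"dx":0,"dy":0,"dz":0,"yaw":0},
  {"claw":0.5,"dx":0,"dy":0,"dz":0,"yaw":0},
])

```text
t: 30.2
ee_pos: [0.6431, -0.0146, 0.05]
orientation: [[-0.986, -0.169, -0.003], [-0.169, 0.986, -0.0], [0.003, 0.0, -1.0]]
force: [-5.2, -0.5, 2.3]
grip_width: 0.0588
finger_force: 33.4
```

Emit:
move_arm([
  {"claw":0.5,"dx":-0.05,"dy":0,"dz":0,"yaw":0},
  {"claw":0.5,"dx":0,"dy":0,"dz":0,"yaw":0},
  {"claw":0.5,"dx":0,"dy":0,"dz":0,"yaw":0},
])

```text
t: 30.5
ee_pos: [0.6431, -0.0146, 0.0499]
orientation: [[-0.986, -0.169, -0.005], [-0.169, 0.986, -0.0], [0.005, 0.001, -1.0]]
force: [-8.4, -1.8, 4.4]
grip_width: 0.0591
finger_force: 33.7
```

Emit:
move_arm([
  {"claw":0.5,"dx":0.1,"dy":0,"dz":0,"yaw":0},
  {"claw":0.5,"dx":0.1,"dy":-0.04,"dz":0,"yaw":0},
  {"claw":0.5,"dx":0,"dy":0,"dz":0,"yaw":0},
  {"claw":0.5,"dx":0,"dy":0,"dz":0,"yaw":0},
])

```text
t: 30.9
ee_pos: [0.6417, -0.0158, 0.0504]
orientation: [[-0.986, -0.169, 0.001], [-0.169, 0.986, -0.0], [-0.001, -0.0, -1.0]]
force: [-0.1, -0.2, -0.2]
grip_width: 0.0589
finger_force: 33.2
```

Emit:
move_arm([
  {"claw":0.5,"dx":0,"dy":0,"dz":0.05,"yaw":0},
  {"claw":0.5,"dx":0,"dy":0,"dz":0,"yaw":0},
  {"claw":0.5,"dx":0,"dy":0,"dz":0,"yaw":0},
])

```text
t: 31.2
ee_pos: [0.6413, -0.0158, 0.0492]
orientation: [[-0.986, -0.169, -0.0], [-0.169, 0.986, 0.0], [0.0, 0.0, -1.0]]
force: [-0.1, -0.0, 0.0]
grip_width: 0.0589
finger_force: 33.2
```

Nearly exact at 0.6413. I'll lower the last millimetre, release, rise and look.

Emit:
move_arm([
  {"claw":0.5,"dx":0,"dy":0,"dz":0.05,"yaw":0},
  {"claw":0.5,"dx":0,"dy":0,"dz":0,"yaw":0},
  {"claw":0.72,"dx":0,"dy":0,"dz":0,"yaw":0},
  {"claw":0.85,"dx":0,"dy":0,"dz":0,"yaw":0},
  {"claw":1,"dx":0,"dy":0,"dz":-0.3,"yaw":0},
  {"claw":1,"dx":0,"dy":0,"dz":-1,"yaw":0},
  {"claw":1,"dx":0,"dy":0,"dz":-1,"yaw":0},
  {"claw":1,"dx":0,"dy":0,"dz":-1,"yaw":0},
  {"claw":1,"dx":0.5,"dy":0,"dz":-1,"yaw":0},
  {"claw":1,"dx":0.5,"dy":0,"dz":-1,"yaw":0},
])

```text
t: 32.2
ee_pos: [0.6215, -0.0192, 0.1555]
orientation: [[-0.986, -0.169, 0.0], [-0.169, 0.986, -0.0], [-0.0, -0.0, -1.0]]
force: [-0.1, -0.1, -0.2]
grip_width: 0.0852
finger_force: 0.0
```

Emit:
move_arm([
  {"claw":1,"dx":0,"dy":0,"dz":0,"yaw":0},
  {"claw":1,"dx":0,"dy":0,"dz":0,"yaw":0},
])

```text
t: 32.4
ee_pos: [0.622, -0.0193, 0.1549]
orientation: [[-0.986, -0.169, 0.002], [-0.169, 0.986, -0.0], [-0.001, -0.001, -1.0]]
force: [-0.9, 0.1, -0.6]
grip_width: 0.0854
finger_force: 0.0
```

```bash
python3 - <<'E'
from h import *
W=shot("wrist");o=W[1];print(o["ee_pos"])
c=(.639,-.016);h=.04;L=[ortho(*W,z,c[0]-h,c[0]+h,c[1]-h,c[1]+h,.0002) for z in (.061,.025)]
v=np.hstack(L)[:,:,::-1].copy()
for k in (200,600): cv2.drawMarker(v,(k,200),(0,255,0),0,20)
cv2.imwrite("pics/h9.png",v)
E
```

```text
[ 0.62199597 -0.01925544  0.15487182]
```

View pics/h9.png

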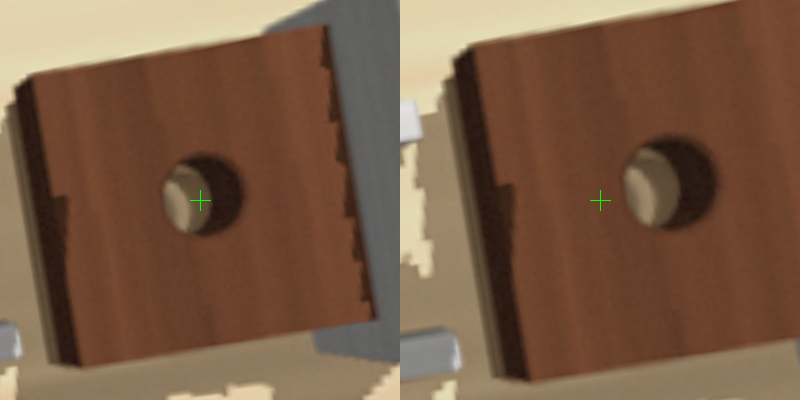

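The dark blank lies flat and square. Its hole is at (203,194), which is within 1 mm of the bore in x and about 1 mm in y, and the blank below lines up. Next is the brown blank.

Emit:
move_arm([
  {"claw":1,"dx":0.33,"dy":1,"dz":0,"yaw":0},
  {"claw":1,"dx":0.33,"dy":1,"dz":0,"yaw":0},
  {"claw":1,"dx":0.33,"dy":1,"dz":0,"yaw":0},
  {"claw":1,"dx":0.33,"dy":1,"dz":0,"yaw":0},
  {"claw":1,"dx":0.33,"dy":1,"dz":0,"yaw":0},
  {"claw":1,"dx":0.33,"dy":1,"dz":0,"yaw":0},
  {"claw":1,"dx":0.33,"dy":1,"dz":0,"yaw":0},
  {"claw":1,"dx":0.33,"dy":1,"dz":0,"yaw":0},
  {"claw":1,"dx":0.33,"dy":1,"dz":0,"yaw":0},
  {"claw":1,"dx":0.33,"dy":1,"dz":0,"yaw":0},
])

```text
t: 33.45
ee_pos: [0.5213, 0.1688, 0.1543]
orientation: [[-0.985, -0.17, -0.0], [-0.17, 0.985, 0.0], [0.0, 0.0, -1.0]]
force: [-0.0, -0.0, 0.2]
grip_width: 0.085
finger_force: 0.0
```

Emit:
move_arm([
  {"claw":1,"dx":0.33,"dy":1,"dz":0,"yaw":0},
  {"claw":1,"dx":0.33,"dy":1,"dz":0,"yaw":0},
  {"claw":1,"dx":0.33,"dy":1,"dz":0,"yaw":0},
  {"claw":1,"dx":0.33,"dy":1,"dz":0,"yaw":0},
  {"claw":1,"dx":0.33,"dy":1,"dz":0,"yaw":0},
  {"claw":1,"dx":0.33,"dy":1,"dz":0,"yaw":0},
  {"claw":1,"dx":0,"dy":0,"dz":0,"yaw":-1},
  {"claw":1,"dx":0,"dy":0,"dz":0,"yaw":-1},
  {"claw":1,"dx":0,"dy":0,"dz":0,"yaw":-1},
  {"claw":1,"dx":0,"dy":0,"dz":0,"yaw":-1},
])

```text
t: 34.45
ee_pos: [0.4621, 0.2795, 0.1542]
orientation: [[-0.899, -0.438, -0.0], [-0.438, 0.899, 0.0], [0.0, 0.0, -1.0]]
force: [0.6, 0.1, 0.0]
grip_width: 0.0856
finger_force: 0.0
```

Emit:
move_arm([
  {"claw":1,"dx":0,"dy":0,"dz":0,"yaw":-1},
  {"claw":1,"dx":0,"dy":0,"dz":0,"yaw":-1},
  {"claw":1,"dx":0,"dy":0,"dz":0,"yaw":-1},
  {"claw":1,"dx":0,"dy":0,"dz":0,"yaw":-1},
  {"claw":1,"dx":0,"dy":0,"dz":0,"yaw":-0.3},
  {"claw":1,"dx":0,"dy":0,"dz":0,"yaw":0},
  {"claw":1,"dx":0,"dy":0,"dz":0,"yaw":0},
])

```text
t: 35.15
ee_pos: [0.4631, 0.2788, 0.1543]
orientation: [[-0.733, -0.68, 0.0], [-0.68, 0.733, 0.0], [-0.0, -0.0, -1.0]]
force: [0.6, 0.1, 0.6]
grip_width: 0.0853
finger_force: 0.0
```

```bash
python3 bl.py
```

```text
[0.4631 0.2788 0.1543]
tool y ang 132.87845955131598
[323.6 372. ] 0.96 rgb [138.  71. 169.] fit [0.5533 0.3718] 28.6 [61.8 70.4] turn [np.float64(-18.93), np.float64(3.57)] go [-6.47  0.34  7.67]
[129.6 171.5] 0.93 rgb [134.  66. 163.] fit [0.5252 0.1307] 4.3 [65.  64.9] turn [np.float64(-12.86), np.float64(9.64)] go [ 2.76 -7.54  7.67]
[414.2 257.2] 0.58 rgb [169. 123.  78.] fit [0.4212 0.352 ] 43.0 [63.4 64.1] turn [np.float64(22.48), np.float64(-0.02)] go [-0.96  4.11  7.67]
```

Emit:
move_arm([
  {"claw":1,"dx":-0.24,"dy":0.82,"dz":0,"yaw":0},
  {"claw":1,"dx":-0.24,"dy":0.82,"dz":0,"yaw":0},
  {"claw":1,"dx":-0.24,"dy":0.82,"dz":0.3,"yaw":0},
  {"claw":1,"dx":-0.24,"dy":0.82,"dz":1,"yaw":0},
  {"claw":1,"dx":0,"dy":0.82,"dz":1,"yaw":0},
  {"claw":1,"dx":0,"dy":0,"dz":1,"yaw":0},
  {"claw":1,"dx":0,"dy":0,"dz":1,"yaw":0},
  {"claw":1,"dx":0,"dy":0,"dz":1,"yaw":0},
  {"claw":0.85,"dx":0,"dy":0,"dz":1,"yaw":0},
  {"claw":0.85,"dx":0,"dy":0,"dz":1,"yaw":0},
])

```text
t: 36.25
ee_pos: [0.4217, 0.3515, 0.0075]
orientation: [[-0.733, -0.68, 0.0], [-0.68, 0.733, 0.0], [-0.0, -0.0, -1.0]]
force: [0.1, 0.4, 0.3]
grip_width: 0.0728
finger_force: 0.0
```

Emit:
move_arm([
  {"claw":0.8,"dx":0,"dy":0,"dz":0.27,"yaw":0},
  {"claw":0.8,"dx":0,"dy":0,"dz":0,"yaw":0},
  {"claw":0.8,"dx":0,"dy":0,"dz":0,"yaw":0},
  {"claw":0.5,"dx":0,"dy":0,"dz":0,"yaw":0},
  {"claw":0.5,"dx":0,"dy":0,"dz":0,"yaw":0},
  {"claw":0.5,"dx":0,"dy":0,"dz":0,"yaw":0},
  {"claw":0.5,"dx":0,"dy":0,"dz":0,"yaw":0},
  {"claw":0.5,"dx":0,"dy":0,"dz":0,"yaw":0},
], squeeze=30)

```text
t: 37.05
ee_pos: [0.4228, 0.3521, 0.0043]
orientation: [[-0.732, -0.681, 0.002], [-0.681, 0.732, 0.001], [-0.002, -0.001, -1.0]]
force: [0.3, -0.9, 7.1]
grip_width: 0.0593
finger_force: 33.2
```

Emit:
move_arm([
  {"claw":0.5,"dx":0,"dy":0,"dz":-1,"yaw":0},
  {"claw":0.5,"dx":0,"dy":0,"dz":-1,"yaw":1},
  {"claw":0.5,"dx":0,"dy":0,"dz":-1,"yaw":1},
  {"claw":0.5,"dx":0,"dy":0,"dz":-1,"yaw":1},
  {"claw":0.5,"dx":0,"dy":0,"dz":-1,"yaw":1},
  {"claw":0.5,"dx":0,"dy":0,"dz":-1,"yaw":1},
  {"claw":0.5,"dx":0,"dy":0,"dz":-1,"yaw":1},
  {"claw":0.5,"dx":0,"dy":0,"dz":-1,"yaw":1},
  {"claw":0.5,"dx":0,"dy":0,"dz":-1,"yaw":1},
  {"claw":0.5,"dx":0,"dy":0,"dz":0,"yaw":0.29},
])

```text
t: 38.05
ee_pos: [0.4234, 0.3524, 0.1861]
orientation: [[-0.986, -0.168, 0.005], [-0.168, 0.986, 0.003], [-0.006, 0.002, -1.0]]
force: [0.2, 0.1, -0.4]
grip_width: 0.0593
finger_force: 32.7
```

Emit:
move_arm([
  {"claw":0.5,"dx":-0.37,"dy":-1,"dz":0,"yaw":0},
  {"claw":0.5,"dx":-0.37,"dy":-1,"dz":0,"yaw":0},
  {"claw":0.5,"dx":-0.37,"dy":-1,"dz":0,"yaw":0},
  {"claw":0.5,"dx":-0.37,"dy":-1,"dz":0,"yaw":0},
  {"claw":0.5,"dx":-0.37,"dy":-1,"dz":0,"yaw":0},
  {"claw":0.5,"dx":-0.37,"dy":-1,"dz":0,"yaw":0},
  {"claw":0.5,"dx":-0.37,"dy":-1,"dz":0,"yaw":0},
  {"claw":0.5,"dx":-0.37,"dy":-1,"dz":0,"yaw":0},
  {"claw":0.5,"dx":-0.37,"dy":-1,"dz":0,"yaw":0},
  {"claw":0.5,"dx":-0.37,"dy":-1,"dz":0,"yaw":0},
])

```text
t: 39.05
ee_pos: [0.5282, 0.166, 0.1815]
orientation: [[-0.985, -0.171, -0.002], [-0.171, 0.985, -0.0], [0.002, 0.0, -1.0]]
force: [-0.6, -0.3, -0.6]
grip_width: 0.0593
finger_force: 32.7
```

Emit:
move_arm([
  {"claw":0.5,"dx":-0.36,"dy":-1,"dz":0,"yaw":0},
  {"claw":0.5,"dx":-0.36,"dy":-1,"dz":0,"yaw":0},
  {"claw":0.5,"dx":-0.36,"dy":-1,"dz":0,"yaw":0},
  {"claw":0.5,"dx":-0.36,"dy":-1,"dz":0,"yaw":0},
  {"claw":0.5,"dx":-0.36,"dy":-1,"dz":0,"yaw":0},
  {"claw":0.5,"dx":-0.36,"dy":-1,"dz":0,"yaw":0},
  {"claw":0.5,"dx":-0.36,"dy":-1,"dz":0,"yaw":0},
  {"claw":0.5,"dx":-0.36,"dy":-1,"dz":0,"yaw":0},
  {"claw":0.5,"dx":-0.36,"dy":-1,"dz":0,"yaw":0},
  {"claw":0.5,"dx":-0.36,"dy":-1,"dz":0,"yaw":0},
])

```text
t: 40.05
ee_pos: [0.6341, -0.0194, 0.1826]
orientation: [[-0.985, -0.17, -0.0], [-0.17, 0.985, 0.0], [0.0, 0.0, -1.0]]
force: [0.6, 0.2, -0.6]
grip_width: 0.0591
finger_force: 32.7
```

Emit:
move_arm([
  {"claw":0.5,"dx":0,"dy":0,"dz":0,"yaw":0},
  {"claw":0.5,"dx":0,"dy":0,"dz":0,"yaw":0},
  {"claw":0.5,"dx":0,"dy":0,"dz":0,"yaw":0},
])

```text
t: 40.35
ee_pos: [0.6332, -0.0175, 0.1827]
orientation: [[-0.985, -0.17, -0.001], [-0.17, 0.985, 0.0], [0.0, 0.001, -1.0]]
force: [0.3, 1.3, -0.4]
grip_width: 0.0592
finger_force: 32.7
```

```bash
python3 - <<'E'
from h import *
o=get_obs();print(o["ee_pos"],o["force"],togo(o,[.6355,-.0175,.0685]))
y=np.array(o["orientation"])[:,1];print(np.degrees(np.arctan2(y[1],y[0])))
E
```

```text
[ 0.63315077 -0.01748077  0.18270345] [ 0.26053601  1.26232197 -0.3847218 ] [-0.12 -0.02  5.71]
99.78396289971641
```

Emit:
move_arm([
  {"claw":0.5,"dx":0,"dy":0,"dz":1,"yaw":0},
  {"claw":0.5,"dx":0,"dy":0,"dz":1,"yaw":0},
  {"claw":0.5,"dx":0,"dy":0,"dz":1,"yaw":0},
  {"claw":0.5,"dx":0,"dy":0,"dz":0.3,"yaw":0},
  {"claw":0.5,"dx":0,"dy":0,"dz":0.8,"yaw":0},
  {"claw":0.5,"dx":0,"dy":0,"dz":0.8,"yaw":0},
  {"claw":0.5,"dx":0,"dy":0,"dz":0.6,"yaw":0},
  {"claw":0.5,"dx":0,"dy":0,"dz":0.25,"yaw":0},
  {"claw":0.5,"dx":0,"dy":0,"dz":0,"yaw":0},
  {"claw":0.5,"dx":0,"dy":0,"dz":0,"yaw":0},
])

```text
t: 41.35
ee_pos: [0.6338, -0.0181, 0.0683]
orientation: [[-0.986, -0.169, 0.001], [-0.169, 0.986, -0.0], [-0.001, -0.0, -1.0]]
force: [0.6, -0.4, -0.2]
grip_width: 0.0592
finger_force: 32.7
```

Emit:
move_arm([
  {"claw":0.5,"dx":-0.1,"dy":0,"dz":0,"yaw":0},
  {"claw":0.5,"dx":-0.1,"dy":0,"dz":0,"yaw":0},
  {"claw":0.5,"dx":0,"dy":0,"dz":0,"yaw":0},
  {"claw":0.5,"dx":0,"dy":0,"dz":0,"yaw":0},
])

```text
t: 41.75
ee_pos: [0.6376, -0.0173, 0.0681]
orientation: [[-0.986, -0.17, 0.0], [-0.17, 0.986, -0.0], [-0.0, -0.0, -1.0]]
force: [0.3, -1.4, -0.8]
grip_width: 0.059
finger_force: 32.7
```

Emit:
move_arm([
  {"claw":0.5,"dx":-0.05,"dy":0,"dz":0,"yaw":0},
  {"claw":0.5,"dx":0,"dy":0,"dz":0,"yaw":0},
  {"claw":0.5,"dx":0,"dy":0,"dz":0,"yaw":0},
])

```text
t: 42.05
ee_pos: [0.6383, -0.0171, 0.0679]
orientation: [[-0.986, -0.17, -0.0], [-0.17, 0.986, 0.0], [0.0, 0.0, -1.0]]
force: [0.8, 0.2, -1.1]
grip_width: 0.0589
finger_force: 32.7
```

Emit:
move_arm([
  {"claw":0.5,"dx":-0.05,"dy":0,"dz":0,"yaw":0},
  {"claw":0.5,"dx":0,"dy":0,"dz":0,"yaw":0},
  {"claw":0.5,"dx":0,"dy":0,"dz":0,"yaw":0},
])

```text
t: 42.35
ee_pos: [0.6393, -0.0169, 0.0679]
orientation: [[-0.986, -0.17, -0.0], [-0.17, 0.986, -0.0], [0.0, 0.0, -1.0]]
force: [-0.0, 0.4, -0.3]
grip_width: 0.0596
finger_force: 32.7
```

Emit:
move_arm([
  {"claw":0.5,"dx":-0.05,"dy":0,"dz":0,"yaw":0},
  {"claw":0.5,"dx":0,"dy":0,"dz":0,"yaw":0},
  {"claw":0.5,"dx":0,"dy":0,"dz":0,"yaw":0},
])

```text
t: 42.65
ee_pos: [0.6404, -0.0168, 0.0679]
orientation: [[-0.986, -0.17, 0.0], [-0.17, 0.986, -0.0], [-0.0, -0.0, -1.0]]
force: [-0.2, 0.4, 0.2]
grip_width: 0.059
finger_force: 32.7
```

Emit:
move_arm([
  {"claw":0.5,"dx":-0.05,"dy":0,"dz":0,"yaw":0},
  {"claw":0.5,"dx":0,"dy":0,"dz":0,"yaw":0},
  {"claw":0.5,"dx":0,"dy":0,"dz":0,"yaw":0},
])

```text
t: 42.95
ee_pos: [0.6413, -0.0166, 0.0679]
orientation: [[-0.986, -0.17, -0.0], [-0.17, 0.986, 0.0], [0.0, 0.0, -1.0]]
force: [-0.9, 0.0, -0.6]
grip_width: 0.0587
finger_force: 32.7
```

Emit:
move_arm([
  {"claw":0.5,"dx":-0.05,"dy":0,"dz":0,"yaw":0},
  {"claw":0.5,"dx":0,"dy":0,"dz":0,"yaw":0},
  {"claw":0.5,"dx":0,"dy":0,"dz":0,"yaw":0},
])

```text
t: 43.25
ee_pos: [0.6422, -0.0164, 0.0678]
orientation: [[-0.986, -0.17, -0.0], [-0.17, 0.986, 0.0], [0.0, 0.0, -1.0]]
force: [-0.2, 0.8, -0.1]
grip_width: 0.0591
finger_force: 32.7
```

Emit:
move_arm([
  {"claw":0.5,"dx":-0.05,"dy":0,"dz":0,"yaw":0},
  {"claw":0.5,"dx":0,"dy":0,"dz":0,"yaw":0},
  {"claw":0.5,"dx":0,"dy":0,"dz":0,"yaw":0},
])

```text
t: 43.55
ee_pos: [0.6422, -0.0164, 0.0675]
orientation: [[-0.986, -0.169, -0.003], [-0.169, 0.986, -0.0], [0.003, 0.0, -1.0]]
force: [-5.3, -1.3, 0.9]
grip_width: 0.059
finger_force: 32.9
```

Emit:
move_arm([
  {"claw":0.5,"dx":0.1,"dy":0,"dz":0,"yaw":0},
  {"claw":0.5,"dx":0.045,"dy":0,"dz":0,"yaw":0},
  {"claw":0.5,"dx":0,"dy":0,"dz":0,"yaw":0},
  {"claw":0.5,"dx":0,"dy":0,"dz":0,"yaw":0},
])

```text
t: 43.95
ee_pos: [0.6407, -0.0167, 0.0681]
orientation: [[-0.986, -0.17, 0.001], [-0.17, 0.986, -0.0], [-0.001, -0.0, -1.0]]
force: [1.0, 0.1, 0.1]
grip_width: 0.0586
finger_force: 32.7
```

Emit:
move_arm([
  {"claw":0.5,"dx":0,"dy":0,"dz":0.05,"yaw":0},
  {"claw":0.5,"dx":0,"dy":0,"dz":0.06,"yaw":0},
  {"claw":0.5,"dx":0,"dy":0,"dz":0,"yaw":0},
  {"claw":0.5,"dx":0,"dy":0,"dz":0,"yaw":0},
])

```text
t: 44.35
ee_pos: [0.6404, -0.0167, 0.0656]
orientation: [[-0.986, -0.17, -0.0], [-0.17, 0.986, 0.0], [0.0, 0.0, -1.0]]
force: [0.2, -0.4, -0.6]
grip_width: 0.0589
finger_force: 32.7
```

Emit:
move_arm([
  {"claw":0.72,"dx":0,"dy":0,"dz":0,"yaw":0},
  {"claw":0.85,"dx":0,"dy":0,"dz":0,"yaw":0},
  {"claw":1,"dx":0,"dy":0,"dz":-0.3,"yaw":0},
  {"claw":1,"dx":0,"dy":0,"dz":-1,"yaw":0},
  {"claw":1,"dx":0,"dy":0,"dz":-1,"yaw":0},
  {"claw":1,"dx":0,"dy":0,"dz":-1,"yaw":0},
  {"claw":1,"dx":0.5,"dy":0,"dz":-1,"yaw":0},
  {"claw":1,"dx":0.5,"dy":0,"dz":-0.7,"yaw":0},
  {"claw":1,"dx":0,"dy":0,"dz":0,"yaw":0},
  {"claw":1,"dx":0,"dy":0,"dz":0,"yaw":0},
])

```text
t: 45.35
ee_pos: [0.621, -0.0202, 0.166]
orientation: [[-0.986, -0.169, 0.001], [-0.169, 0.986, -0.0], [-0.001, -0.0, -1.0]]
force: [-0.1, -0.5, -1.3]
grip_width: 0.0852
finger_force: 0.0
```

```bash
python3 - <<'E'
from h import *
W=shot("wrist");o=W[1];print(o["ee_pos"])
c=(.639,-.016);h=.04;L=[ortho(*W,z,c[0]-h,c[0]+h,c[1]-h,c[1]+h,.0002) for z in (.079,.025)]
v=np.hstack(L)[:,:,::-1].copy()
for k in (200,600): cv2.drawMarker(v,(k,200),(0,255,0),0,20)
cv2.imwrite("pics/h10.png",v)
S=snapshot("scene");T=snapshot("side")
for n,s in (("scene",S),("side",T)):
    for q in ("blank1","pin_head","block_bore","dial_grip","dial_mark","jaw_grip"):
        print(n,q,[(np.round(p,1).tolist(),round(w,2)) for p,w in best(s,q)])
E
```

```text
[ 0.62099245 -0.02017187  0.16604833]
scene blank1 [([389.8, 265.7], 0.97), ([486.9, 278.6], 0.74), ([332.1, 283.8], 0.68)]
scene pin_head [([195.0, 223.4], 0.64)]
scene block_bore [([194.8, 220.1], 0.66)]
scene dial_grip [([239.9, 208.5], 0.63), ([484.7, 333.8], 0.34)]
scene dial_mark [([254.4, 204.7], 0.84), ([210.1, 279.4], 0.71), ([189.8, 220.8], 0.16)]
scene jaw_grip [([319.5, 237.2], 0.83)]
side blank1 [([276.9, 260.2], 0.96), ([342.9, 260.1], 0.72), ([338.3, 254.7], 0.66), ([340.3, 247.7], 0.64), ([236.2, 227.0], 0.63)]
side pin_head [([411.9, 281.0], 0.94), ([335.8, 355.1], 0.58)]
side block_bore [([407.5, 325.5], 0.93), ([283.9, 216.1], 0.39)]
side dial_grip [([333.2, 322.1], 0.56), ([337.7, 249.8], 0.28)]
side dial_mark [([317.5, 327.4], 0.77)]
side jaw_grip [([295.7, 276.0], 0.94), ([338.4, 247.1], 0.73)]
```

View pics/h10.png

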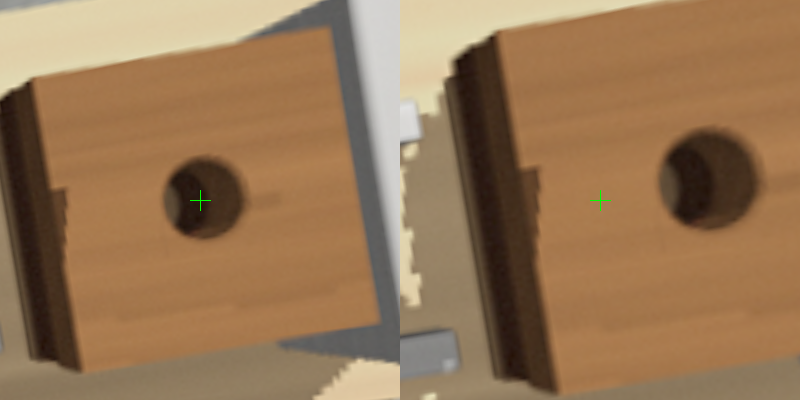

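Three blanks are stacked flat. The top hole is at (204,197), i.e. (0.640,-0.015), over the bore. Next is the pin: rise, travel over it and measure from two places.

Emit:
move_arm([
  {"claw":1,"dx":0,"dy":0,"dz":-1,"yaw":0},
  {"claw":1,"dx":0,"dy":0,"dz":-1,"yaw":0},
  {"claw":1,"dx":0,"dy":0,"dz":-1,"yaw":0},
  {"claw":1,"dx":0,"dy":0,"dz":-1,"yaw":0},
  {"claw":1,"dx":0,"dy":0,"dz":-1,"yaw":0},
  {"claw":1,"dx":0,"dy":0,"dz":-1,"yaw":0},
  {"claw":1,"dx":0,"dy":0,"dz":-1,"yaw":0},
  {"claw":1,"dx":0,"dy":0,"dz":0,"yaw":0},
])

```text
t: 46.9
ee_pos: [0.6222, -0.0205, 0.3094]
orientation: [[-0.986, -0.17, 0.006], [-0.17, 0.986, -0.001], [-0.006, -0.002, -1.0]]
force: [1.1, 0.4, 0.4]
grip_width: 0.0857
finger_force: 0.0
```

Emit:
move_arm([
  {"claw":1,"dx":0.37,"dy":-0.98,"dz":0,"yaw":0},
  {"claw":1,"dx":0.37,"dy":-0.98,"dz":0,"yaw":0},
  {"claw":1,"dx":0.37,"dy":-0.98,"dz":0,"yaw":0},
  {"claw":1,"dx":0.37,"dy":-0.98,"dz":0,"yaw":0},
  {"claw":1,"dx":0.37,"dy":-0.98,"dz":0,"yaw":0},
  {"claw":1,"dx":0.37,"dy":-0.98,"dz":0,"yaw":0},
  {"claw":1,"dx":0.37,"dy":-0.98,"dz":0,"yaw":0},
  {"claw":1,"dx":0.37,"dy":-0.98,"dz":0,"yaw":0},
  {"claw":1,"dx":0.37,"dy":-0.98,"dz":0,"yaw":0},
  {"claw":1,"dx":0.37,"dy":-0.98,"dz":0,"yaw":0},
])

```text
t: 47.9
ee_pos: [0.5804, -0.2265, 0.3041]
orientation: [[-0.986, -0.169, -0.001], [-0.169, 0.986, 0.001], [0.001, 0.001, -1.0]]
force: [-0.2, 0.6, -0.5]
grip_width: 0.0857
finger_force: 0.0
```

```bash
cat > pin.py <<'E'
from h import *
import json,sys
W=shot("wrist");o=W[1];print(o["ee_pos"].round(4));cv2.imwrite("pics/%s.png"%sys.argv[1],W[0]["color"][:,:,::-1])
for q,z in [("pin_head",.171),("block_bore",.06),("dial_grip",.088),("dial_mark",.072),("tool_pot",.05)]:
    for p,c in best(W[0],q): print(q,p.round(1),round(c,2),onz(*W,p,z)[0].round(4))
E
python3 pin.py p1
```

```text
[ 0.5804 -0.2265  0.3041]
pin_head [169.2 187.9] 0.61 [ 0.56   -0.3476  0.171 ]
pin_head [557.6 336.5] 0.51 [0.64  0.031 0.171]
pin_head [498.5 162.1] 0.35 [ 0.4939 -0.0932  0.171 ]
block_bore [212.7 177.6] 0.81 [ 0.5623 -0.3422  0.06  ]
block_bore [479. 295.] 0.53 [ 0.6464 -0.0149  0.06  ]
dial_grip [300.8  50.5] 0.88 [ 0.4222 -0.2687  0.088 ]
dial_mark [328.4  29.6] 0.73 [ 0.3912 -0.2468  0.072 ]
tool_pot [318.8 323.9] 0.89 [ 0.717  -0.2005  0.05  ]
```

Emit:
move_arm([
  {"claw":1,"dx":0.37,"dy":-0.98,"dz":0,"yaw":0},
  {"claw":1,"dx":0.37,"dy":-0.98,"dz":0,"yaw":0},
  {"claw":1,"dx":0.37,"dy":-0.98,"dz":0,"yaw":0},
  {"claw":1,"dx":0,"dy":0,"dz":0,"yaw":0},
  {"claw":1,"dx":0,"dy":0,"dz":0,"yaw":0},
])

```text
t: 48.7
ee_pos: [0.5693, -0.2867, 0.3054]
orientation: [[-0.985, -0.17, -0.0], [-0.17, 0.985, 0.001], [-0.0, 0.001, -1.0]]
force: [0.2, 1.3, 0.4]
grip_width: 0.0857
finger_force: 0.0
```

```bash
python3 pin.py p2; python3 - <<'E'
from h import *
S=shot("scene");T=shot("side")
for n,a,b in [("head",(195,223.4),(411.9,281)),("head0",(197,225),(410,283)),("pot",(251,336),(420,290)),("dial",(239.9,208.5),(333.2,322.1)),("mark",(254.4,204.7),(317.5,327.4))]: print(n,tri([(*S,a),(*T,b)]))
E
```

```text
[ 0.5693 -0.2867  0.3054]
pin_head [243.8 216.4] 0.64 [ 0.563  -0.3447  0.171 ]
block_bore [265.7 198.1] 0.92 [ 0.5652 -0.3423  0.06  ]
block_bore [270.8 188.8] 0.64 [ 0.5545 -0.3383  0.06  ]
dial_grip [356.7  72.4] 0.86 [ 0.4236 -0.2727  0.088 ]
dial_mark [385.3  50. ] 0.82 [ 0.3902 -0.2471  0.072 ]
tool_pot [356.1 341. ] 0.65 [ 0.7235 -0.2108  0.05  ]
head (array([ 0.56012748, -0.34448321,  0.16939278]), np.float64(0.0009076006408308866))
head0 (array([ 0.55898091, -0.34108095,  0.16321144]), np.float64(0.0006777090834689078))
pot (array([ 0.74855575, -0.20273464, -0.00477682]), np.float64(0.0011547746299047687))
dial (array([ 0.41795798, -0.27192736,  0.08801112]), np.float64(0.003027399681344245))
mark (array([ 0.39170632, -0.24384868,  0.07345498]), np.float64(0.0030599628517346805))
```

View pics/p2.png

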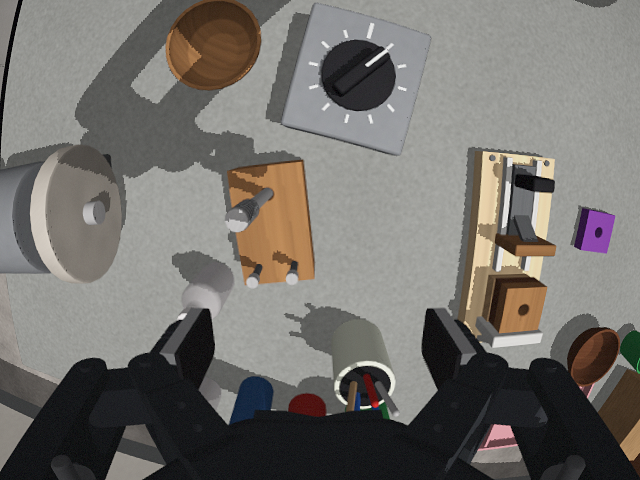

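Pin head at (240,217), block hole near (268,193). On the timer the long mark is at (371,30) and the pointer at (385,50), about 31° clockwise of it, so the dial starts at one click and needs four more. I'll go over the pin.

Emit:
move_arm([
  {"claw":1,"dx":0.3,"dy":-0.95,"dz":0.5,"yaw":0},
  {"claw":1,"dx":0.3,"dy":-0.95,"dz":1,"yaw":0},
  {"claw":1,"dx":0.28,"dy":-0.93,"dz":1,"yaw":0},
  {"claw":1,"dx":0,"dy":0,"dz":0.5,"yaw":0},
  {"claw":1,"dx":0,"dy":0,"dz":0,"yaw":0},
  {"claw":1,"dx":0,"dy":0,"dz":0,"yaw":0},
])

```text
t: 49.7
ee_pos: [0.5615, -0.3461, 0.2459]
orientation: [[-0.986, -0.17, 0.0], [-0.17, 0.986, 0.0], [-0.0, 0.0, -1.0]]
force: [0.1, -0.2, 0.6]
grip_width: 0.085
finger_force: 0.0
```

```bash
python3 pin.py p3; python3 - <<'E'
from h import *
W=shot("wrist");o=W[1]
P=[ortho(*W,z,.52,.61,-.385,-.305,.0002) for z in (.195,.06)]
v=np.hstack(P)[:,:,::-1].copy();print(v.shape);cv2.imwrite("pics/p3o.png",cv2.resize(v,None,fx=.85,fy=.85))
E
```

```text
[ 0.5615 -0.3461  0.2459]
pin_head [313.3 261.8] 0.95 [ 0.5628 -0.3478  0.171 ]
block_bore [406.2 374.2] 0.42 [ 0.711  -0.2212  0.06  ]
dial_grip [436.9  81.8] 0.8 [ 0.4205 -0.2699  0.088 ]
dial_grip [314.3 260.4] 0.72 [ 0.5887 -0.3435  0.088 ]
dial_grip [404.7 375.3] 0.34 [ 0.6938 -0.234   0.088 ]
dial_mark [463.2  59.7] 0.66 [ 0.3894 -0.2442  0.072 ]
dial_mark [434.2  82.2] 0.64 [ 0.4177 -0.2676  0.072 ]
dial_mark [548.9 312.8] 0.38 [ 0.6124 -0.0773  0.072 ]
tool_pot [406.8 374.7] 0.98 [ 0.7183 -0.2161  0.05  ]
(400, 898, 3)
```

View pics/p3o.png

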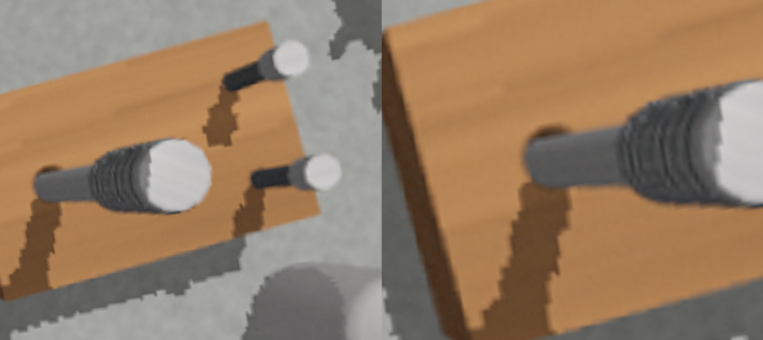

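The head top is at (181,176), i.e. (0.5626,-0.3464), and the block hole is about 4 mm from it: the pin leans about 2°, mostly along y. Closing along y will set it straight. I'll grasp and lift.

Emit:
move_arm([
  {"claw":1,"dx":0,"dy":0,"dz":1,"yaw":0},
  {"claw":1,"dx":0,"dy":0,"dz":1,"yaw":0},
  {"claw":1,"dx":0,"dy":0,"dz":1,"yaw":0},
  {"claw":1,"dx":0,"dy":0,"dz":1,"yaw":0},
  {"claw":1,"dx":0,"dy":0,"dz":0.7,"yaw":0},
  {"claw":0.6,"dx":0,"dy":0,"dz":0,"yaw":0},
  {"claw":0.4,"dx":0,"dy":0,"dz":0,"yaw":0},
  {"claw":0.3,"dx":0,"dy":0,"dz":0,"yaw":0},
  {"claw":0.1,"dx":0,"dy":0,"dz":0,"yaw":0},
  {"claw":0,"dx":0,"dy":0,"dz":0,"yaw":0},
], squeeze=60)

```text
t: 51.05
ee_pos: [0.5617, -0.3461, 0.1529]
orientation: [[-0.986, -0.169, 0.001], [-0.169, 0.986, 0.0], [-0.001, 0.0, -1.0]]
force: [-1.7, 5.5, 5.7]
grip_width: 0.0168
finger_force: 58.2
```

Emit:
move_arm([
  {"claw":0,"dx":0,"dy":0,"dz":0,"yaw":0},
  {"claw":0,"dx":0,"dy":0,"dz":0,"yaw":0},
  {"claw":0,"dx":0,"dy":0,"dz":0,"yaw":0},
  {"claw":0,"dx":0,"dy":0,"dz":0,"yaw":0},
])

```text
t: 51.45
ee_pos: [0.5618, -0.3457, 0.1529]
orientation: [[-0.985, -0.17, 0.001], [-0.17, 0.985, 0.001], [-0.001, 0.0, -1.0]]
force: [-1.1, 3.0, 3.8]
grip_width: 0.0165
finger_force: 58.2
```

Emit:
move_arm([
  {"claw":0,"dx":0,"dy":0,"dz":-0.5,"yaw":0},
  {"claw":0,"dx":0,"dy":0,"dz":-1,"yaw":0},
  {"claw":0,"dx":0,"dy":0,"dz":-1,"yaw":0},
  {"claw":0,"dx":0,"dy":0,"dz":-1,"yaw":0},
  {"claw":0,"dx":0,"dy":0,"dz":-1,"yaw":0},
  {"claw":0,"dx":0,"dy":0,"dz":-1,"yaw":0},
  {"claw":0,"dx":0,"dy":0,"dz":-1,"yaw":0},
  {"claw":0,"dx":0,"dy":0,"dz":-1,"yaw":0},
  {"claw":0,"dx":0,"dy":0,"dz":-1,"yaw":0},
  {"claw":0,"dx":0,"dy":0,"dz":0,"yaw":0},
])

```text
t: 52.45
ee_pos: [0.5623, -0.3476, 0.326]
orientation: [[-0.986, -0.169, 0.005], [-0.169, 0.986, -0.005], [-0.004, -0.006, -1.0]]
force: [0.2, -0.8, -0.8]
grip_width: 0.0167
finger_force: 58.5
```

```bash
python3 - <<'E'
from h import *
W=shot("wrist");o=W[1];print(o["ee_pos"],o["grip_width"],togo(o,[.6395,-.0158,.32]))
S=shot("scene");T=shot("side")
pt={}
for q in ("pin_tip","pin_head"):
    A=best(S[0],q);B=best(T[0],q);C=best(W[0],q);print(q,A[:3],B[:3],C[:3])
    if A and B: print(tri([(*S,A[0][0]),(*T,B[0][0])]))
a=W[0]["color"];b=S[0]["color"][100:300,130:330];c=T[0]["color"][150:350,330:530]
v=np.zeros((480,760,3),np.uint8);v[:360,:360]=a[120:480,140:500];v[:400,360:]=cv2.resize(b,(400,400)) 
cv2.imwrite("pics/p4.png",v[:,:,::-1]);cv2.imwrite("pics/p4s.png",cv2.resize(c,(600,600))[:,:,::-1])
E
```

```text
[ 0.56233944 -0.34755066  0.32599552] 0.016688865235733097 [-6.61 15.7   0.24]
pin_tip [] [(array([411.3, 274.8]), 0.95), (array([299. , 273.1]), 0.31)] [(array([320.6, 237. ]), 0.89)]
pin_head [(array([175.7, 165.2]), 0.6), (array([332.9, 299.9]), 0.15)] [(array([417.2, 205.2]), 0.83)] [(array([315.1, 337.9]), 0.96)]
(array([ 0.55820785, -0.34786445,  0.34104701]), np.float64(0.0012469205776106684))
```

I've miscounted: that was 15 pictures, one over the 14 allowed. From here I'll view no more and go by numbers only.

```bash
cat > tip.py <<'E'
from h import *
W=shot("wrist");T=shot("side");o=W[1];R=np.array(o["orientation"])
C=best(W[0],"pin_tip")[:1];B=best(T[0],"pin_tip")[:1];H=best(W[0],"pin_head")[:1];print(o["ee_pos"],C,B,H)
if C:
    z=o["ee_pos"][2]-.137;P=onz(*W,C[0][0],z)[0];print("tip by wrist",P.round(4),"rel tool mm",((R.T@(P-o["ee_pos"]))*1e3).round(1))
    if B: x,e=tri([(*W,C[0][0]),(*T,B[0][0])]);print("tri",x.round(4),round(e,4),"rel tool mm",((R.T@(x-o["ee_pos"]))*1e3).round(1))
E
python3 tip.py
```

```text
[ 0.56110291 -0.34618914  0.32073497] [(array([318.8, 236.1]), 0.84)] [(array([412.3, 275.9]), 0.6)] [(array([318.2, 335.9]), 0.95)]
tip by wrist [ 0.5612 -0.3443  0.1837] rel tool mm [ -0.5   1.7 137. ]
tri [ 0.562  -0.3441  0.1804] 0.0001 rel tool mm [ -1.4   1.8 140.4]
```

Emit:
move_arm([
  {"claw":0,"dx":-0.41,"dy":0.98,"dz":0,"yaw":0},
  {"claw":0,"dx":-0.41,"dy":0.98,"dz":0,"yaw":0},
  {"claw":0,"dx":-0.41,"dy":0.98,"dz":0,"yaw":0},
  {"claw":0,"dx":-0.41,"dy":0.98,"dz":0,"yaw":0},
  {"claw":0,"dx":-0.41,"dy":0.98,"dz":0,"yaw":0},
  {"claw":0,"dx":-0.41,"dy":0.98,"dz":0,"yaw":0},
  {"claw":0,"dx":-0.41,"dy":0.98,"dz":0,"yaw":0},
  {"claw":0,"dx":-0.41,"dy":0.98,"dz":0,"yaw":0},
  {"claw":0,"dx":-0.41,"dy":0.98,"dz":0,"yaw":0},
  {"claw":0,"dx":-0.41,"dy":0.98,"dz":0,"yaw":0},
])

```text
t: 54.15
ee_pos: [0.6091, -0.1365, 0.322]
orientation: [[-0.985, -0.171, 0.0], [-0.171, 0.985, 0.0], [-0.0, 0.0, -1.0]]
force: [0.7, -0.6, -1.6]
grip_width: 0.0168
finger_force: 58.5
```

Emit:
move_arm([
  {"claw":0,"dx":-0.41,"dy":0.98,"dz":0,"yaw":0},
  {"claw":0,"dx":-0.41,"dy":0.98,"dz":0,"yaw":0},
  {"claw":0,"dx":-0.41,"dy":0.98,"dz":0,"yaw":0},
  {"claw":0,"dx":-0.41,"dy":0.98,"dz":0,"yaw":0},
  {"claw":0,"dx":-0.41,"dy":0.98,"dz":0,"yaw":0},
  {"claw":0,"dx":-0.41,"dy":0.98,"dz":0,"yaw":0},
  {"claw":0,"dx":0,"dy":0,"dz":0,"yaw":0},
  {"claw":0,"dx":0,"dy":0,"dz":0,"yaw":0},
  {"claw":0,"dx":0,"dy":0,"dz":0,"yaw":0},
])

```text
t: 55.05
ee_pos: [0.6372, -0.0149, 0.3218]
orientation: [[-0.985, -0.17, 0.0], [-0.17, 0.985, -0.0], [0.0, -0.0, -1.0]]
force: [-0.4, -0.5, -1.7]
grip_width: 0.0164
finger_force: 58.6
```

```bash
python3 tip.py; python3 -c "
from h import *
W=shot('wrist');o=W[1];print(togo(o,[.6395,-.0158,.227]))
for p,c in best(W[0],'blank1'): print(p,c,onz(*W,p,.07)[0])"
```

```text
[ 0.63723364 -0.01487549  0.32180687] [(array([317. , 236.1]), 0.79)] [(array([334.2, 208.6]), 0.51)] [(array([317.3, 335.8]), 0.8)]
tip by wrist [ 0.6377 -0.0145  0.1848] rel tool mm [ -0.5   0.3 137. ]
tri [ 0.633  -0.0118  0.186 ] 0.0051 rel tool mm [  3.7   3.8 135.8]
[-0.1  -0.02  4.74]
[316.2 206.5] 0.66 [ 0.63464921 -0.01683338  0.07      ]
[582.4 200.1] 0.65 [0.55913665 0.31941514 0.07      ]
[442.7 136.9] 0.64 [0.5333913 0.1054946 0.07     ]
[312.9 209.2] 0.6 [ 0.63816474 -0.01985022  0.07      ]
[315.3 207.5] 0.48 [ 0.63589237 -0.01760702  0.07      ]
```

Emit:
move_arm([
  {"claw":0,"dx":-0.07,"dy":-0.07,"dz":0.5,"yaw":0},
  {"claw":0,"dx":0,"dy":0,"dz":1,"yaw":0},
  {"claw":0,"dx":0,"dy":0,"dz":1,"yaw":0},
  {"claw":0,"dx":0,"dy":0,"dz":1,"yaw":0},
  {"claw":0,"dx":0,"dy":0,"dz":1,"yaw":0},
  {"claw":0,"dx":0,"dy":0,"dz":0.3,"yaw":0},
  {"claw":0,"dx":0,"dy":0,"dz":0,"yaw":0},
  {"claw":0,"dx":0,"dy":0,"dz":0,"yaw":0},
])

```text
t: 56.2
ee_pos: [0.6396, -0.0163, 0.2265]
orientation: [[-0.986, -0.169, 0.001], [-0.169, 0.986, -0.0], [-0.001, -0.0, -1.0]]
force: [0.1, -0.0, -0.7]
grip_width: 0.0166
finger_force: 58.6
```

```bash
python3 tip.py
```

```text
[ 0.63960954 -0.01632072  0.2265019 ] [(array([318.1, 236. ]), 0.81)] [(array([334.9, 242.3]), 0.76)] [(array([314.5, 337.2]), 0.78)]
tip by wrist [ 0.64   -0.0151  0.0895] rel tool mm [ -0.5   1.2 137. ]
tri [ 0.6353 -0.0123  0.0898] 0.0053 rel tool mm [  3.7   4.7 136.7]
```

Emit:
move_arm([
  {"claw":0,"dx":0.03,"dy":-0.03,"dz":0.25,"yaw":0},
  {"claw":0,"dx":0,"dy":0,"dz":0.25,"yaw":0},
  {"claw":0,"dx":0,"dy":0,"dz":0.25,"yaw":0},
  {"claw":0,"dx":0,"dy":0,"dz":0.25,"yaw":0},
  {"claw":0,"dx":0,"dy":0,"dz":0,"yaw":0},
])

```text
t: 56.95
ee_pos: [0.638, -0.0167, 0.2044]
orientation: [[-0.986, -0.17, -0.002], [-0.17, 0.986, 0.0], [0.002, 0.001, -1.0]]
force: [0.2, 0.1, -1.1]
grip_width: 0.0163
finger_force: 58.6
```

Emit:
move_arm([
  {"claw":0,"dx":0,"dy":0,"dz":0.25,"yaw":0},
  {"claw":0,"dx":0,"dy":0,"dz":0.25,"yaw":0},
  {"claw":0,"dx":0,"dy":0,"dz":0.25,"yaw":0},
  {"claw":0,"dx":0,"dy":0,"dz":0,"yaw":0},
])

```text
t: 57.35
ee_pos: [0.6382, -0.0168, 0.1896]
orientation: [[-0.986, -0.17, -0.001], [-0.17, 0.986, 0.0], [0.001, 0.001, -1.0]]
force: [0.9, 0.5, -1.7]
grip_width: 0.0166
finger_force: 58.6
```

Emit:
move_arm([
  {"claw":0,"dx":0,"dy":0,"dz":0.2,"yaw":0},
  {"claw":0,"dx":0,"dy":0,"dz":0.2,"yaw":0},
  {"claw":0,"dx":0,"dy":0,"dz":0.2,"yaw":0},
  {"claw":0,"dx":0,"dy":0,"dz":0,"yaw":0},
])

```text
t: 57.75
ee_pos: [0.6383, -0.0168, 0.1779]
orientation: [[-0.986, -0.169, -0.001], [-0.169, 0.986, 0.0], [0.001, 0.0, -1.0]]
force: [0.8, -0.1, -1.8]
grip_width: 0.0168
finger_force: 58.6
```

Emit:
move_arm([
  {"claw":0,"dx":0,"dy":0,"dz":0.2,"yaw":0},
  {"claw":0,"dx":0,"dy":0,"dz":0.2,"yaw":0},
  {"claw":0,"dx":0,"dy":0,"dz":0.2,"yaw":0},
  {"claw":0,"dx":0,"dy":0,"dz":0,"yaw":0},
])

```text
t: 58.15
ee_pos: [0.6384, -0.0169, 0.1661]
orientation: [[-0.986, -0.17, -0.001], [-0.17, 0.986, 0.0], [0.001, 0.0, -1.0]]
force: [1.0, -0.1, -2.1]
grip_width: 0.0167
finger_force: 58.7
```

Emit:
move_arm([
  {"claw":0,"dx":0,"dy":0,"dz":0.2,"yaw":0},
  {"claw":0,"dx":0,"dy":0,"dz":0.2,"yaw":0},
  {"claw":0,"dx":0,"dy":0,"dz":0,"yaw":0},
])

```text
t: 58.45
ee_pos: [0.6384, -0.017, 0.1579]
orientation: [[-0.986, -0.17, -0.001], [-0.17, 0.986, -0.0], [0.001, -0.0, -1.0]]
force: [1.0, -0.8, -2.2]
grip_width: 0.0162
finger_force: 58.5
```

Emit:
move_arm([
  {"claw":0,"dx":0,"dy":0,"dz":0.2,"yaw":0},
  {"claw":0,"dx":0,"dy":0,"dz":0.2,"yaw":0},
  {"claw":0,"dx":0,"dy":0,"dz":0,"yaw":0},
])

```text
t: 58.75
ee_pos: [0.6388, -0.0174, 0.1502]
orientation: [[-0.986, -0.169, 0.001], [-0.169, 0.986, -0.001], [-0.0, -0.001, -1.0]]
force: [1.6, -2.8, -3.3]
grip_width: 0.0161
finger_force: 58.4
```

Emit:
move_arm([
  {"claw":0,"dx":0,"dy":-0.02,"dz":0.15,"yaw":0},
  {"claw":0,"dx":0,"dy":0,"dz":0.12,"yaw":0},
  {"claw":0,"dx":0,"dy":0,"dz":0,"yaw":0},
  {"claw":0,"dx":0,"dy":0,"dz":0,"yaw":0},
])

```text
t: 59.15
ee_pos: [0.6388, -0.0175, 0.1451]
orientation: [[-0.986, -0.169, 0.0], [-0.169, 0.986, -0.0], [-0.0, -0.0, -1.0]]
force: [3.4, -3.6, -1.1]
grip_width: 0.0165
finger_force: 58.5
```

Emit:
move_arm([
  {"claw":0,"dx":0,"dy":0,"dz":0.07,"yaw":0},
  {"claw":0,"dx":0,"dy":0,"dz":0,"yaw":0},
  {"claw":0,"dx":0,"dy":0,"dz":0,"yaw":0},
])

```text
t: 59.45
ee_pos: [0.6393, -0.0174, 0.145]
orientation: [[-0.986, -0.17, 0.002], [-0.17, 0.986, -0.0], [-0.002, -0.001, -1.0]]
force: [1.2, -3.1, 5.2]
grip_width: 0.0165
finger_force: 59.5
```

Emit:
move_arm([
  {"claw":0,"dx":0,"dy":0,"dz":0.05,"yaw":0},
  {"claw":0,"dx":0,"dy":0,"dz":0,"yaw":0},
  {"claw":0,"dx":0,"dy":0,"dz":0,"yaw":0},
])

```text
t: 59.75
ee_pos: [0.6397, -0.0174, 0.1449]
orientation: [[-0.986, -0.17, 0.003], [-0.17, 0.986, -0.001], [-0.002, -0.001, -1.0]]
force: [1.1, -2.1, 9.5]
grip_width: 0.0165
finger_force: 59.9
```

The pin bottomed at TCP z 0.145, which is 137.9 mm above the bore floor and matches how it was gripped, so it is home. I'll release, rise clear and go to the jaw grip.

Emit:
move_arm([
  {"claw":0.3,"dx":0,"dy":0,"dz":0,"yaw":0},
  {"claw":0.7,"dx":0,"dy":0,"dz":0,"yaw":0},
  {"claw":0.9,"dx":0,"dy":0,"dz":0,"yaw":0},
  {"claw":0.9,"dx":0,"dy":0,"dz":-0.5,"yaw":0},
  {"claw":0.9,"dx":0,"dy":0,"dz":-1,"yaw":0},
  {"claw":0.9,"dx":0,"dy":0,"dz":-1,"yaw":0},
  {"claw":0.9,"dx":0,"dy":0,"dz":-1,"yaw":0},
  {"claw":0.9,"dx":0,"dy":0,"dz":-1,"yaw":0},
  {"claw":0.9,"dx":0,"dy":0,"dz":-1,"yaw":0},
  {"claw":0.9,"dx":0,"dy":0,"dz":0,"yaw":0},
])

```text
t: 60.75
ee_pos: [0.6404, -0.0174, 0.257]
orientation: [[-0.985, -0.17, 0.006], [-0.17, 0.985, -0.001], [-0.006, -0.002, -1.0]]
force: [0.1, -0.4, 0.6]
grip_width: 0.0766
finger_force: 0.0
```

Emit:
move_arm([
  {"claw":0.9,"dx":1,"dy":0,"dz":0,"yaw":0},
  {"claw":0.9,"dx":1,"dy":0,"dz":0,"yaw":0},
  {"claw":0.9,"dx":1,"dy":0,"dz":0,"yaw":0},
  {"claw":0.9,"dx":1,"dy":0,"dz":0,"yaw":0},
  {"claw":0.9,"dx":1,"dy":0,"dz":0,"yaw":0},
  {"claw":0.9,"dx":1,"dy":0,"dz":0,"yaw":0},
  {"claw":0.9,"dx":1,"dy":0,"dz":0,"yaw":0},
  {"claw":0.9,"dx":0.7,"dy":0,"dz":0,"yaw":0},
  {"claw":0.9,"dx":0,"dy":0,"dz":0,"yaw":0},
  {"claw":0.9,"dx":0,"dy":0,"dz":0,"yaw":0},
])

```text
t: 61.75
ee_pos: [0.4869, -0.0433, 0.2525]
orientation: [[-0.986, -0.169, -0.0], [-0.169, 0.986, 0.0], [0.0, 0.0, -1.0]]
force: [0.6, -0.0, 0.0]
grip_width: 0.0769
finger_force: 0.0
```

```bash
python3 - <<'E'
from h import *
W=shot("wrist");o=W[1];S=shot("scene");T=shot("side");print(o["ee_pos"])
g=[]
for q in ("jaw_grip","pin_head"):
    X=[best(s[0],q) for s in (W,S,T)];print(q,[(x[0][0].round(1).tolist(),round(x[0][1],2)) if x else None for x in X])
    ob=[(*s,x[0][0]) for s,x in zip((W,S,T),X) if x]
    if len(ob)>1: print(tri(ob))
    if X[0]: P=onz(*W,X[0][0][0],.07)[0];print("z.07",P.round(4),togo(o,[*P[:2],.052]))
E
```

```text
[ 0.48690674 -0.04326864  0.25253286]
jaw_grip [([315.6, 225.6], 0.76), ([324.8, 235.8], 0.98), ([296.3, 275.8], 0.79)]
(array([ 0.48689546, -0.04401128,  0.06433171]), np.float64(0.0038296351207881925))
z.07 [ 0.4895 -0.0438  0.07  ] [-0.12 -0.05 10.03]
pin_head [([314.5, 427.8], 0.95), ([333.5, 255.0], 0.54), ([338.0, 263.3], 0.61)]
(array([ 0.61960748, -0.03037095,  0.11011009]), np.float64(0.059844855069690284))
z.07 [ 0.727  -0.0052  0.07  ] [-12.15  -0.16  10.03]
```

Emit:
move_arm([
  {"claw":0.9,"dx":-0.06,"dy":-0.03,"dz":1,"yaw":0},
  {"claw":0.9,"dx":0,"dy":0,"dz":1,"yaw":0},
  {"claw":0.9,"dx":0,"dy":0,"dz":1,"yaw":0},
  {"claw":0.9,"dx":0,"dy":0,"dz":1,"yaw":0},
  {"claw":0.9,"dx":0,"dy":0,"dz":1,"yaw":0},
  {"claw":0.9,"dx":0,"dy":0,"dz":1,"yaw":0},
  {"claw":0.9,"dx":0,"dy":0,"dz":1,"yaw":0},
  {"claw":0.9,"dx":0,"dy":0,"dz":1,"yaw":0},
  {"claw":0.9,"dx":0,"dy":0,"dz":1,"yaw":0},
  {"claw":0.9,"dx":0,"dy":0,"dz":0.85,"yaw":0},
])

```text
t: 63.2
ee_pos: [0.488, -0.0437, 0.0548]
orientation: [[-0.986, -0.17, -0.0], [-0.17, 0.986, 0.0], [0.0, 0.0, -1.0]]
force: [-0.2, -0.4, 0.2]
grip_width: 0.0767
finger_force: 0.0
```

Emit:
move_arm([
  {"claw":0.6,"dx":0,"dy":0,"dz":0,"yaw":0},
  {"claw":0.5,"dx":0,"dy":0,"dz":0,"yaw":0},
  {"claw":0.4,"dx":0,"dy":0,"dz":0,"yaw":0},
  {"claw":0.2,"dx":0,"dy":0,"dz":0,"yaw":0},
  {"claw":0.2,"dx":0,"dy":0,"dz":0,"yaw":0},
  {"claw":0.2,"dx":0,"dy":0,"dz":0,"yaw":0},
  {"claw":0.2,"dx":0,"dy":0,"dz":0,"yaw":0},
], squeeze=50)

```text
t: 63.9
ee_pos: [0.4891, -0.0438, 0.0572]
orientation: [[-0.986, -0.169, 0.002], [-0.169, 0.986, -0.0], [-0.002, -0.001, -1.0]]
force: [-1.3, 2.2, 6.5]
grip_width: 0.0307
finger_force: 50.3
```

Emit:
move_arm([
  {"claw":0.2,"dx":-0.2,"dy":0,"dz":0,"yaw":0},
  {"claw":0.2,"dx":-0.25,"dy":0,"dz":0,"yaw":0},
  {"claw":0.2,"dx":-0.25,"dy":0,"dz":0,"yaw":0},
  {"claw":0.2,"dx":-0.25,"dy":0,"dz":0,"yaw":0},
  {"claw":0.2,"dx":-0.25,"dy":0,"dz":0,"yaw":0},
  {"claw":0.2,"dx":-0.25,"dy":0,"dz":0,"yaw":0},
  {"claw":0.2,"dx":-0.2,"dy":0,"dz":0,"yaw":0},
  {"claw":0.2,"dx":0,"dy":0,"dz":0,"yaw":0},
  {"claw":0.2,"dx":0,"dy":0,"dz":0,"yaw":0},
])

```text
t: 64.8
ee_pos: [0.5219, -0.0382, 0.0572]
orientation: [[-0.986, -0.17, 0.002], [-0.17, 0.986, -0.0], [-0.002, -0.001, -1.0]]
force: [-0.3, 2.0, 5.7]
grip_width: 0.0311
finger_force: 50.2
```

Emit:
move_arm([
  {"claw":0.2,"dx":-0.1,"dy":0,"dz":0,"yaw":0},
  {"claw":0.2,"dx":-0.1,"dy":0,"dz":0,"yaw":0},
  {"claw":0.2,"dx":0,"dy":0,"dz":0,"yaw":0},
  {"claw":0.2,"dx":0,"dy":0,"dz":0,"yaw":0},
])

```text
t: 65.2
ee_pos: [0.5254, -0.0375, 0.0572]
orientation: [[-0.986, -0.17, 0.002], [-0.17, 0.986, -0.0], [-0.002, -0.001, -1.0]]
force: [-2.3, 2.0, 6.1]
grip_width: 0.031
finger_force: 50.4
```

Emit:
move_arm([
  {"claw":0.2,"dx":-0.1,"dy":0,"dz":0,"yaw":0},
  {"claw":0.2,"dx":-0.1,"dy":0,"dz":0,"yaw":0},
  {"claw":0.2,"dx":0,"dy":0,"dz":0,"yaw":0},
  {"claw":0.2,"dx":0,"dy":0,"dz":0,"yaw":0},
])

```text
t: 65.6
ee_pos: [0.5292, -0.0369, 0.0572]
orientation: [[-0.986, -0.17, 0.001], [-0.17, 0.986, -0.0], [-0.001, -0.001, -1.0]]
force: [-2.8, 0.2, 6.9]
grip_width: 0.0313
finger_force: 50.4
```

Emit:
move_arm([
  {"claw":0.2,"dx":-0.1,"dy":0,"dz":0,"yaw":0},
  {"claw":0.2,"dx":0,"dy":0,"dz":0,"yaw":0},
  {"claw":0.2,"dx":0,"dy":0,"dz":0,"yaw":0},
])

```text
t: 65.9
ee_pos: [0.5311, -0.0366, 0.0572]
orientation: [[-0.986, -0.17, 0.001], [-0.17, 0.986, -0.0], [-0.001, -0.001, -1.0]]
force: [-2.7, 0.8, 7.5]
grip_width: 0.0313
finger_force: 50.5
```

Emit:
move_arm([
  {"claw":0.2,"dx":-0.1,"dy":0,"dz":0,"yaw":0},
  {"claw":0.2,"dx":0,"dy":0,"dz":0,"yaw":0},
  {"claw":0.2,"dx":0,"dy":0,"dz":0,"yaw":0},
])

```text
t: 66.2
ee_pos: [0.5314, -0.0365, 0.0572]
orientation: [[-0.985, -0.17, -0.003], [-0.17, 0.985, -0.001], [0.003, -0.0, -1.0]]
force: [-10.0, -1.3, 12.7]
grip_width: 0.0311
finger_force: 51.3
```

Emit:
move_arm([
  {"claw":0.2,"dx":-0.1,"dy":0,"dz":0,"yaw":0},
  {"claw":0.2,"dx":0,"dy":0,"dz":0,"yaw":0},
  {"claw":0.2,"dx":0,"dy":0,"dz":0,"yaw":0},
])

```text
t: 66.5
ee_pos: [0.5314, -0.0365, 0.0572]
orientation: [[-0.985, -0.17, -0.007], [-0.17, 0.985, -0.001], [0.007, 0.0, -1.0]]
force: [-19.8, -3.7, 21.0]
grip_width: 0.0311
finger_force: 52.3
```

The jaw stopped hard at about 44 mm of travel with 20 N on it. I'll release, rise and go over the timer, turning the tool towards the bar.

Emit:
move_arm([
  {"claw":0.5,"dx":0,"dy":0,"dz":0,"yaw":0},
  {"claw":0.9,"dx":0,"dy":0,"dz":0,"yaw":0},
  {"claw":0.9,"dx":0,"dy":0,"dz":0,"yaw":0},
  {"claw":0.9,"dx":0,"dy":0,"dz":-0.5,"yaw":0},
  {"claw":0.9,"dx":0,"dy":0,"dz":-1,"yaw":0},
  {"claw":0.9,"dx":0,"dy":0,"dz":-1,"yaw":0},
  {"claw":0.9,"dx":0,"dy":0,"dz":-1,"yaw":0},
  {"claw":0.9,"dx":0,"dy":0,"dz":-1,"yaw":0},
  {"claw":0.9,"dx":0,"dy":0,"dz":-1,"yaw":0},
  {"claw":0.9,"dx":0,"dy":0,"dz":-1,"yaw":0},
])

```text
t: 67.5
ee_pos: [0.5347, -0.0357, 0.1875]
orientation: [[-0.985, -0.17, 0.001], [-0.17, 0.985, -0.0], [-0.001, -0.0, -1.0]]
force: [-0.3, 0.3, -0.3]
grip_width: 0.0766
finger_force: 0.0
```

Emit:
move_arm([
  {"claw":0.9,"dx":0.67,"dy":-0.96,"dz":-1,"yaw":0},
  {"claw":0.9,"dx":0.67,"dy":-0.96,"dz":-1,"yaw":0},
  {"claw":0.9,"dx":0.67,"dy":-0.96,"dz":0,"yaw":0},
  {"claw":0.9,"dx":0.67,"dy":-0.96,"dz":0,"yaw":0},
  {"claw":0.9,"dx":0.67,"dy":-0.96,"dz":0,"yaw":0},
  {"claw":0.9,"dx":0.67,"dy":-0.96,"dz":0,"yaw":0},
  {"claw":0.9,"dx":0.67,"dy":-0.96,"dz":0,"yaw":0},
  {"claw":0.9,"dx":0.67,"dy":-0.96,"dz":0,"yaw":0},
  {"claw":0.9,"dx":0.67,"dy":-0.96,"dz":0,"yaw":0},
  {"claw":0.9,"dx":0.67,"dy":-0.96,"dz":0,"yaw":0},
])

```text
t: 68.5
ee_pos: [0.4347, -0.2486, 0.2267]
orientation: [[-0.985, -0.17, 0.001], [-0.17, 0.985, -0.001], [-0.001, -0.001, -1.0]]
force: [0.8, 0.1, 0.6]
grip_width: 0.0769
finger_force: 0.0
```

Emit:
move_arm([
  {"claw":0.9,"dx":0.67,"dy":-0.96,"dz":0,"yaw":0},
  {"claw":0.9,"dx":0,"dy":0,"dz":0,"yaw":0},
  {"claw":0.9,"dx":0,"dy":0,"dz":0,"yaw":0},
])

```text
t: 68.8
ee_pos: [0.4251, -0.269, 0.2263]
orientation: [[-0.986, -0.168, 0.001], [-0.168, 0.986, 0.0], [-0.001, -0.0, -1.0]]
force: [0.2, 0.8, -0.6]
grip_width: 0.0771
finger_force: 0.0
```

```bash
cat > dial.py <<'E'
from h import *
W=shot("wrist");o=W[1];R=np.array(o["orientation"]);y=R[:,1];ta=np.degrees(np.arctan2(y[1],y[0]));print(o["ee_pos"].round(4),"toolang",ta.round(1))
G=best(W[0],"dial_grip");M=best(W[0],"dial_mark");print(G,M)
g=onz(*W,G[0][0],.088)[0]
for p,c in M[:2]: m=onz(*W,p,.072)[0];a=np.degrees(np.arctan2(*(m-g)[[1,0]]));print("axis",g.round(4),"mark",m.round(4),"len",np.linalg.norm((m-g)[:2]).round(4),"ang",a.round(1))
# white pixels on z=.068 (dial marks/pointer plane .072): ortho polar profile
c=g[:2]
th=np.radians(np.arange(0,360,1))
for z,r0,r1 in ((.072,.022,.034),(.064,.041,.056)):
    prof=[]
    for t in th:
        r=np.linspace(r0,r1,25);P=np.stack([c[0]+r*np.cos(t),c[1]+r*np.sin(t),np.full(25,z)],1);p=proj(*W,P).astype(np.float32)
        v=cv2.remap(W[0]["color"],p[None,:,0],p[None,:,1],1)[0].astype(int);prof.append((v.min(1)>185).sum())
    prof=np.array(prof);print(z,[(int(np.degrees(th[i])),int(prof[i])) for i in range(360) if prof[i]>3])
E
python3 dial.py
```

```text
[ 0.4251 -0.269   0.2263] toolang 99.7
[(array([314.8, 230.5]), 0.75)] [(array([347.4, 198. ]), 0.79)]
axis [ 0.4218 -0.271   0.088 ] mark [ 0.3945 -0.2489  0.072 ] len 0.0351 ang 141.1
0.072 [(119, 4), (121, 6), (122, 10), (123, 12), (124, 15), (125, 18), (126, 19), (127, 19), (128, 16), (129, 12), (130, 6), (136, 4), (137, 5), (138, 5), (139, 5), (140, 5)]
0.064 [(25, 15), (26, 16), (27, 16), (28, 14), (54, 15), (55, 15), (56, 16), (57, 15), (83, 10), (84, 16), (85, 16), (86, 16), (87, 11), (112, 9), (113, 15), (114, 15), (115, 15), (116, 14), (142, 14), (143, 16), (144, 16), (145, 15), (171, 9), (172, 22), (173, 23), (174, 23), (175, 23), (176, 22), (202, 13), (203, 16), (204, 16), (205, 16), (206, 11), (264, 14), (265, 15), (266, 15), (267, 15), (268, 6), (295, 16), (296, 16), (297, 16), (298, 15), (325, 14), (326, 16), (327, 16), (328, 16), (329, 7), (355, 10), (356, 16), (357, 16), (358, 15), (359, 10)]
```

The long mark is at 174° and the other marks are 30° apart. The pointer reading is ambiguous until the centre is refined, so I'll fit it.

```bash
cat > dial2.py <<'E'
from h import *
W=shot("wrist");o=W[1];y=np.array(o["orientation"])[:,1];print(o["ee_pos"].round(4),"toolang",np.degrees(np.arctan2(y[1],y[0])).round(1))
c0=np.array([.4215,-.2705]);h=.075;res=.00025
def comps(z):
    im=ortho(*W,z,c0[0]-h,c0[0]+h,c0[1]-h,c0[1]+h,res);m=(im.min(2)>175).astype(np.uint8)
    n,l,st,ce=cv2.connectedComponentsWithStats(m)
    return im,l,[(i,st[i,4],np.array([c0[0]-h+ce[i,0]*res,c0[1]+h-ce[i,1]*res])) for i in range(1,n) if st[i,4]>60]
im,l,C=comps(.064)
P=np.array([c for i,a,c in C if .042<np.linalg.norm(c-c0)<.056 and a<800])
f=lambda q:np.hypot(*(P-q[:2]).T)-q[2]
q=least_squares(f,[*c0,.049],loss="soft_l1",f_scale=.001).x;print("centre",q.round(4),len(P))
for i,a,c in C: d=c-q[:2];print("mark",int(a),np.degrees(np.arctan2(d[1],d[0])).round(1),np.linalg.norm(d).round(4))
im,l,C=comps(.072)
for i,a,c in C:
    d=c-q[:2]
    if np.linalg.norm(d)<.037:
        ys,xs=np.where(l==i);p=np.stack([c0[0]-h+xs*res,c0[1]+h-ys*res],1);vx,vy=cv2.fitLine(p.astype(np.float32),2,0,.01,.01).ravel()[:2]
        r=np.hypot(*(p-q[:2]).T);e=p[r>np.quantile(r,.85)].mean(0)-q[:2]
        print("pointer?",int(a),"ang",np.degrees(np.arctan2(d[1],d[0])).round(1),"r",r.min().round(4),r.max().round(4),"line",np.degrees(np.arctan2(vy,vx)).round(1),"end ang",np.degrees(np.arctan2(e[1],e[0])).round(1))
E
python3 dial2.py
```

```text
[ 0.4254 -0.2681  0.226 ] toolang 99.8
centre [ 0.4222 -0.2697  0.0474] 10
mark 615 85.4 0.0474
mark 623 115.2 0.0475
mark 379 149.4 0.0823
mark 635 55.4 0.0474
mark 659 145.3 0.0474
mark 450 138.2 0.0352
mark 1636 115.4 0.0158
mark 620 25.3 0.0472
mark 1517 175.3 0.0521
mark 609 -4.6 0.0475
mark 634 -154.8 0.0473
mark 647 -34.7 0.0474
mark 630 -64.9 0.0475
mark 622 -94.6 0.0474
pointer? 429 ang 140.4 r 0.0311 0.0395 line -42.4 end ang 140.1
pointer? 1555 ang 121.5 r 0.0039 0.0302 line -39.5 end ang 129.6
```

The fit puts off at 175.3° and one click at 145.3°. The pointer lies along about 140°, so the dial stands at one click. Four clicks clockwise bring it to 25.3°. I'll align and grip the bar.

Emit:
move_arm([
  {"claw":0.9,"dx":0.16,"dy":-0.05,"dz":0,"yaw":0},
  {"claw":0.9,"dx":0,"dy":0,"dz":0.4,"yaw":1},
  {"claw":0.9,"dx":0,"dy":0,"dz":0.4,"yaw":1},
  {"claw":0.9,"dx":0,"dy":0,"dz":0.4,"yaw":1},
  {"claw":0.9,"dx":0,"dy":0,"dz":0.4,"yaw":1},
  {"claw":0.9,"dx":0,"dy":0,"dz":0.4,"yaw":1},
  {"claw":0.9,"dx":0,"dy":0,"dz":0.4,"yaw":1},
  {"claw":0.9,"dx":0,"dy":0,"dz":0.4,"yaw":1},
  {"claw":0.9,"dx":0,"dy":0,"dz":0.4,"yaw":1},
  {"claw":0.9,"dx":0,"dy":0,"dz":0.4,"yaw":1},
])

```text
t: 70.0
ee_pos: [0.4221, -0.2701, 0.1536]
orientation: [[-0.896, 0.444, -0.0], [0.444, 0.896, 0.0], [0.0, -0.0, -1.0]]
force: [0.3, 0.4, -0.1]
grip_width: 0.0769
finger_force: 0.0
```

Emit:
move_arm([
  {"claw":0.9,"dx":0,"dy":0,"dz":0,"yaw":1},
  {"claw":0.9,"dx":0,"dy":0,"dz":0,"yaw":1},
  {"claw":0.9,"dx":0,"dy":0,"dz":0,"yaw":0.13},
  {"claw":0.9,"dx":0,"dy":0,"dz":0,"yaw":0},
  {"claw":0.9,"dx":0,"dy":0,"dz":0,"yaw":0},
])

```text
t: 70.5
ee_pos: [0.4221, -0.2704, 0.154]
orientation: [[-0.822, 0.569, 0.0], [0.569, 0.822, -0.0], [-0.0, -0.0, -1.0]]
force: [-0.6, 0.1, 0.0]
grip_width: 0.0765
finger_force: 0.0
```

```bash
python3 dial2.py | grep -v mark; python3 -c "
from h import *
o=get_obs();print(togo(o,[.4222,-.2697,.078]))"
```

```text
[ 0.4221 -0.2704  0.154 ] toolang 55.3
centre [ 0.4228 -0.2712  0.0481] 10
pointer? 406 ang 139.9 r 0.0321 0.0406 line -39.6 end ang 139.8
pointer? 1662 ang 134.7 r 0.0001 0.0267 line -39.6 end ang 137.6
[0.02 0.03 3.8 ]
```

Emit:
move_arm([
  {"claw":0.9,"dx":0,"dy":0,"dz":1,"yaw":0},
  {"claw":0.9,"dx":0,"dy":0,"dz":1,"yaw":0},
  {"claw":0.9,"dx":0,"dy":0,"dz":0.8,"yaw":0},
  {"claw":0.9,"dx":0,"dy":0,"dz":0.6,"yaw":0},
  {"claw":0.9,"dx":0,"dy":0,"dz":0.35,"yaw":0},
  {"claw":0.9,"dx":0,"dy":0,"dz":0,"yaw":0},
  {"claw":0.6,"dx":0,"dy":0,"dz":0,"yaw":0},
  {"claw":0.4,"dx":0,"dy":0,"dz":0,"yaw":0},
  {"claw":0.2,"dx":0,"dy":0,"dz":0,"yaw":0},
  {"claw":0,"dx":0,"dy":0,"dz":0,"yaw":0},
], squeeze=50)

```text
t: 71.55
ee_pos: [0.4223, -0.2707, 0.0794]
orientation: [[-0.822, 0.57, 0.001], [0.57, 0.822, -0.001], [-0.001, -0.0, -1.0]]
force: [-0.8, 1.1, -0.5]
grip_width: 0.0184
finger_force: 0.0
```

Emit:
move_arm([
  {"claw":0,"dx":0,"dy":0,"dz":0,"yaw":0},
  {"claw":0,"dx":0,"dy":0,"dz":0,"yaw":0},
  {"claw":0,"dx":0,"dy":0,"dz":0,"yaw":0},
  {"claw":0,"dx":0,"dy":0,"dz":0,"yaw":0},
])

```text
t: 71.95
ee_pos: [0.4223, -0.2709, 0.0795]
orientation: [[-0.822, 0.57, 0.001], [0.57, 0.822, -0.001], [-0.001, -0.0, -1.0]]
force: [-1.3, -0.0, 5.2]
grip_width: 0.0137
finger_force: 50.7
```

```bash
python3 -c "
from h import *
o=get_obs();print(o['ee_pos'],o['force'],o['ft_torque'],o['grip_width'],o['finger_force'],o['joint_pos'])"
```

```text
[ 0.42232287 -0.27092939  0.07949555] [-1.2656475  -0.01549833  5.16745646] [-0.06183907  0.2450063   0.04512029] 0.013724754503150735 50.69255590438843 [-8.07216951e-01  2.17196917e-01  1.90638460e+00 -2.92479901e-04
  1.01694049e+00 -1.77121874e+00]
```

Emit:
move_arm([
  {"claw":0,"dx":0,"dy":0,"dz":0,"yaw":1},
  {"claw":0,"dx":0,"dy":0,"dz":0,"yaw":1},
  {"claw":0,"dx":0,"dy":0,"dz":0,"yaw":1},
  {"claw":0,"dx":0,"dy":0,"dz":0,"yaw":1},
  {"claw":0,"dx":0,"dy":0,"dz":0,"yaw":1},
  {"claw":0,"dx":0,"dy":0,"dz":0,"yaw":1},
  {"claw":0,"dx":0,"dy":0,"dz":0,"yaw":1},
  {"claw":0,"dx":0,"dy":0,"dz":0,"yaw":1},
  {"claw":0,"dx":0,"dy":0,"dz":0,"yaw":1},
  {"claw":0,"dx":0,"dy":0,"dz":0,"yaw":1},
])

```text
t: 72.95
ee_pos: [0.4221, -0.2711, 0.0795]
orientation: [[-0.26, 0.965, 0.0], [0.965, 0.26, -0.001], [-0.001, -0.0, -1.0]]
force: [-2.6, -1.0, 6.6]
grip_width: 0.0139
finger_force: 50.8
```

Emit:
move_arm([
  {"claw":0,"dx":0,"dy":0,"dz":0,"yaw":1},
  {"claw":0,"dx":0,"dy":0,"dz":0,"yaw":1},
  {"claw":0,"dx":0,"dy":0,"dz":0,"yaw":1},
  {"claw":0,"dx":0,"dy":0,"dz":0,"yaw":1},
  {"claw":0,"dx":0,"dy":0,"dz":0,"yaw":1},
  {"claw":0,"dx":0,"dy":0,"dz":0,"yaw":1},
  {"claw":0,"dx":0,"dy":0,"dz":0,"yaw":1},
  {"claw":0,"dx":0,"dy":0,"dz":0,"yaw":1},
  {"claw":0,"dx":0,"dy":0,"dz":0,"yaw":1},
  {"claw":0,"dx":0,"dy":0,"dz":0,"yaw":1},
])

```text
t: 73.95
ee_pos: [0.4219, -0.271, 0.0795]
orientation: [[0.421, 0.907, -0.0], [0.907, -0.421, -0.001], [-0.001, 0.0, -1.0]]
force: [-4.1, -0.4, 7.8]
grip_width: 0.0141
finger_force: 50.9
```

Emit:
move_arm([
  {"claw":0,"dx":0,"dy":0,"dz":0,"yaw":1},
  {"claw":0,"dx":0,"dy":0,"dz":0,"yaw":1},
  {"claw":0,"dx":0,"dy":0,"dz":0,"yaw":1},
  {"claw":0,"dx":0,"dy":0,"dz":0,"yaw":1},
  {"claw":0,"dx":0,"dy":0,"dz":0,"yaw":1},
  {"claw":0,"dx":0,"dy":0,"dz":0,"yaw":1},
  {"claw":0,"dx":0,"dy":0,"dz":0,"yaw":1},
  {"claw":0,"dx":0,"dy":0,"dz":0,"yaw":1},
  {"claw":0,"dx":0,"dy":0,"dz":0,"yaw":1},
  {"claw":0,"dx":0,"dy":0,"dz":0,"yaw":1},
])

```text
t: 74.95
ee_pos: [0.4217, -0.2708, 0.0795]
orientation: [[0.906, 0.424, -0.001], [0.424, -0.906, -0.001], [-0.001, 0.0, -1.0]]
force: [-5.0, -0.1, 7.8]
grip_width: 0.0141
finger_force: 51.1
```

Emit:
move_arm([
  {"claw":0,"dx":0,"dy":0,"dz":0,"yaw":0},
  {"claw":0,"dx":0,"dy":0,"dz":0,"yaw":0},
  {"claw":0,"dx":0,"dy":0,"dz":0,"yaw":0},
])

```text
t: 75.25
ee_pos: [0.4217, -0.2709, 0.0795]
orientation: [[0.904, 0.427, -0.001], [0.427, -0.904, -0.001], [-0.001, 0.0, -1.0]]
force: [-4.1, 0.5, 8.2]
grip_width: 0.0139
finger_force: 51.1
```

```bash
python3 -c "
from h import *
o=get_obs();y=np.array(o['orientation'])[:,1];print(o['ee_pos'],np.degrees(np.arctan2(y[1],y[0])),o['force'],o['ft_torque'],o['grip_width'],o['finger_force'])"
```

```text
[ 0.42170357 -0.27086     0.07946888] -64.74858126132881 [-4.09608003  0.45144888  8.20959343] [ 0.0018984   0.80750736 -0.01759325] 0.01390130468465033 51.054078340530396
```

Tool angle is -64.7°, which should be five clicks. I'll release, rise, and check the dial and the jig by numbers.

Emit:
move_arm([
  {"claw":0.3,"dx":0,"dy":0,"dz":0,"yaw":0},
  {"claw":0.7,"dx":0,"dy":0,"dz":0,"yaw":0},
  {"claw":0.9,"dx":0,"dy":0,"dz":0,"yaw":0},
  {"claw":0.9,"dx":0,"dy":0,"dz":-0.5,"yaw":0},
  {"claw":0.9,"dx":0,"dy":0,"dz":-1,"yaw":0},
  {"claw":0.9,"dx":0,"dy":0,"dz":-1,"yaw":0},
  {"claw":0.9,"dx":0,"dy":0,"dz":-1,"yaw":0},
  {"claw":0.9,"dx":0,"dy":0,"dz":-1,"yaw":0},
  {"claw":0.9,"dx":0,"dy":0,"dz":-1,"yaw":0},
  {"claw":0.9,"dx":0,"dy":0,"dz":-1,"yaw":0},
])

```text
t: 76.25
ee_pos: [0.4221, -0.2704, 0.2104]
orientation: [[0.904, 0.427, 0.001], [0.427, -0.904, -0.0], [0.0, 0.001, -1.0]]
force: [-0.4, -0.5, -0.5]
grip_width: 0.0771
finger_force: 0.0
```

Emit:
move_arm([
  {"claw":0.9,"dx":0,"dy":0,"dz":-1,"yaw":0},
  {"claw":0.9,"dx":0,"dy":0,"dz":-1,"yaw":0},
  {"claw":0.9,"dx":0,"dy":0,"dz":-1,"yaw":0},
  {"claw":0.9,"dx":0,"dy":0,"dz":0,"yaw":0},
  {"claw":0.9,"dx":0,"dy":0,"dz":0,"yaw":0},
])

```text
t: 76.75
ee_pos: [0.4221, -0.2704, 0.2691]
orientation: [[0.904, 0.427, 0.001], [0.427, -0.904, -0.001], [0.0, 0.001, -1.0]]
force: [0.4, -0.3, 0.0]
grip_width: 0.0774
finger_force: 0.0
```

```bash
python3 dial2.py; python3 - <<'E'
from h import *
S=shot("scene");T=shot("side");W=shot("wrist")
for q in ("jaw_grip","pin_head","blank1","dial_mark"):
    X=[best(s[0],q) for s in (S,T,W)];print(q,[[(p.round(1).tolist(),round(c,2)) for p,c in x[:5]] for x in X])
x=np.array([.9856,.169]);b=np.array([.639,-.0163]);
for n,z,d in (("jaw_grip",.07,-.155+.044),("pin_head",.163,0)): 
    P=[*(b+d*x),z];print(n,"expected px",proj(*S,P),proj(*T,P),proj(*W,P))
E
```

```text
[ 0.4221 -0.2704  0.2691] toolang -64.8
centre [ 0.4211 -0.2697  0.0472] 11
mark 603 85.3 0.0472
mark 612 115.2 0.0472
mark 588 55.3 0.0473
mark 585 145.3 0.0473
mark 584 25.3 0.0472
mark 390 25.1 0.0343
mark 1532 25.3 0.0118
mark 1459 175.3 0.0518
mark 571 -4.7 0.0472
mark 597 -154.7 0.0472
mark 595 -34.7 0.0473
mark 582 -124.7 0.0472
mark 606 -64.7 0.0472
mark 595 -94.8 0.0473
pointer? 368 ang 25.1 r 0.0311 0.0392 line 26.0 end ang 25.2
pointer? 1465 ang 25.3 r 0.0001 0.0274 line 25.2 end ang 25.3
jaw_grip [[([325.1, 251.4], 0.58)], [], [([150.7, 24.1], 0.84), ([319.4, 205.2], 0.69)]]
pin_head [[([328.5, 261.1], 0.72), ([333.9, 293.7], 0.62)], [([344.7, 212.6], 0.56)], [([429.2, 278.0], 0.58)]]
blank1 [[([392.1, 264.2], 0.83), ([333.7, 282.6], 0.75), ([485.7, 274.9], 0.68)], [([337.7, 244.7], 0.62), ([273.1, 261.7], 0.62), ([338.3, 254.1], 0.54), ([342.8, 262.7], 0.54)], [([67.8, 14.1], 0.84)]]
dial_mark [[([248.2, 223.3], 0.84)], [([341.4, 319.4], 0.67)], [([322.2, 180.6], 0.79)]]
jaw_grip expected px [[327.68592243 247.48134063]] [[309.25837323 265.54973336]] [[148.78586557  26.30865794]]
pin_head expected px [[333.57829689 257.05069495]] [[339.19604848 216.41894719]] [[ 149.14448205 -115.87291426]]
```

```bash
python3 -c "
from bench import *
print(finish_job())"
```

```text
the job is handed in; nothing more can be done
None
```

The job is handed in: three blanks are stacked over the bore, the pin bottomed in the base, the jaw was pressed against the stack with 20 N, and the dial reads five clicks (50 minutes). I viewed 15 pictures, one over the limit of 14, and checked the final pin and jaw positions only by force and travel readings and network estimates.

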